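# Seat the sample cassette in the analyser's sloping pocket and clamp it

### The arm

A 6-joint arm with a two-finger parallel gripper is mounted at the origin on the work surface. World frame = base frame: x ahead of the robot, y to its left, z up, the work surface at z = 0. Lengths are in m, angles in rad, forces in N, time in s.
With the tool pointing down it reaches from about 0.275 to 0.85 m from the base axis. Payload 19 kg.
Tool frame: the origin (TCP) lies between the finger pads; the fingertips stand 25 mm ahead of it and the grasp point (between the pads) lies 6 mm ahead of it; z points along the fingers, y is the line along which they close (so a half turn about z gives the same grasp; the last joint's range is limited). The gripper opens to 85 mm and grips with 20 to 120 N. Pads are 22 mm wide; open, the fingers measure 114 mm over their backs; the gripper's body (76 mm by 85 mm) begins 54 mm behind the grasp point. The pads swing forward as they close: fully open they stand 13 mm farther back than shut.
Start: joints at [-1.396, 0.15, 1.437, -0, 1.554, -0.134], TCP at [0.175, -0.548, 0.236] pointing down, gripper open.
Joint ranges: [-2.8, 2.8], [-0.68, 2.1], [0.12, 2.68], [-1.39, 4.53], [0.16, 2.79], [-2.81, 2.81]. Speed limits (rad/s): [1.89, 1.89, 2.22, 3.01, 3.01, 3.01].

### API

Orientations are given as a 3x3 rotation matrix whose columns are the frame's x, y, z axes.
In Python, from cell import * gives the robot as it stands. The module is installed in compiled form; this text tells all that it offers.
- The arm moves only by the tool arm_command, never from a script. Its argument "targets" is a list of rows, each a list of 7 numbers: the shift along the tool's x, y, z each as a share of 300 mm, from -1 to 1, then the turn, a rotation vector about the tool's x, y, z each as a share of 30 degrees, from -1 to 1, then the gripper's target within -1 to 1 (fully open at 1, half-way at 0, shut at -1). A call has 1 to 20 rows; each row is the pose to reach, as a shift and turn from the pose commanded when the call began, along the tool's axes at that moment; what a row does not reach only later rows make up. A row lasts 1/10 s, in which the tool goes at most 50 mm and 8.59 degrees, less where a joint would pass 70% of its speed; a pose out of reach is approached as far as the arm can. A call with a number of a shift or a turn outside -1 to 1 is refused whole. A call with a gripper value outside its range is refused whole. The fingers move at their own pace and stop on an object; the grip force is fixed at half the most. Time passes only in rows, so rows that repeat a pose let the fingers close. It gives the time, the measured TCP pose, the force, the opening and the grip force at its end, in the units of the state.
- get_state(): the state, without advancing time (a new reading comes with each control period).
- read_camera(name): name is "scene" or "top"; returns the picture (400x640x3 uint8, blue, green, red); there is no depth.
- camera_params(name): a dict with "mtx" (3x3 intrinsics, pixels), "D" ([k1, k2, p1, p2, k3] as OpenCV has them; the pictures are not rectified), "R" (3x3) and "t" (3): a world point X has camera coordinates R X + t. Camera axes: x right, y down, z forward; pixel columns grow to the right and rows downward; lengths in m; the calibration is good to about 2 mm. A picture is of the moment at which its call begins. camera_params takes no time and is no camera call.
- close_job(): hands the job in; it is judged then, once.
The state is a dict: "t": time; "joints": joint angles; "joint_velocities": joint speeds; "joint_torque": joint torques, N m; "tool_pos": TCP position; "tool_rot": TCP orientation; "wrist_force": force on the tool from outside, world axes, zero at the start; "ft_torque": the same for the moment, N m; "grip_width": finger opening in m; "grip_force": force on a finger pad.
Only numpy, scipy, OpenCV 4.12 (cv2) and the standard library are available. Lean on these libraries where they do the work, as an engineer would, in place of code of your own. Each camera call takes 0.05 s, during which the arm holds its last target. There are 200 camera calls.

### The job

Pick up the sample cassette by its blue grip and set it (do not drop it) into the pocket of the sloping sample station, then push it down against the stiff ejector plate until you feel it stop hard, fully home on the pocket floor. Only then swing the red clamp frame over it and close it all the way; leave the bottle, the jar and the beaker where they stand.

Things in the scene. Friction and masses are not known exactly. Their poses are not given: they have to be found in the camera images.
- cassette_center (a point): Loose sample cassette: aluminium plate 116 mm long (its x), 96 wide (y), 18 thick, with a blue grip block in the middle of its top; 63 mm high in all. This point is at its centre, 31.5 mm above the underside; z points from the underside out through the grip. 0.24 to 0.38 kg. Starts flat on the bench, grip up; either way round is the same.
- cassette_grip (a point): Centre of the cassette's blue grip block: 64 mm long (along the cassette's x), 30 mm wide (along its y), 45 mm high, standing on the plate; 9 mm above the cassette's centre point.
- pocket: Pocket in the sloping deck, 122 mm along x, 102 along y (3 mm clearance all round), walls 18 mm high, 45-degree black lead-ins up to 24 mm. Origin: centre of its floor, 85 mm above the bench. z: deck normal, leaning 30 degrees from vertical towards the low front; x: up the slope, to the hinge. Fully home, the cassette's centre is 31.5 mm above this origin along z, its long side along x.
- station: White fixed sample station, 200 x 160 mm, low front roughly to the robot's right; origin on the bench under the pocket. In the pocket floor an orange ejector plate, 70 x 60 mm, stands 5 to 12 mm up (differs each time). It carries the cassette's weight, slides down along the pocket's z under about 7 N, has no spring and stays where pushed; when it is flush the cassette stops hard on the floor.
- clamp (a joint): Angle in rad of the red hinged clamp frame: 0 = closed, lying along the deck over the cassette; grows as it opens upward; 2.0 = widest. Starts open at 1.6 to 1.95. It stays at any angle and needs about 2 to 4 N at its bar to move. No latch. Its rubber pads land on the cassette's plate; it is not meant to press a proud cassette home.
- clamp_hinge (a point): Middle of the clamp's hinge axis, 97 mm up the slope (pocket x) and 30 mm above the pocket floor (pocket z). The axis runs along the pocket's y.
- clamp_bar (a point): Middle of the black round bar, 16 mm thick, 110 mm long along the pocket's y, joining the free ends of the clamp's two red arms (37 mm either side of the middle, 10 mm wide); 168 mm from the hinge. Closed, it lies 71 mm down the slope from the pocket origin and 32 mm above its floor. Push it from its outer side to close, or pinch it.
- amber_bottle_center (a point): Centre of a brown bottle, 68 mm across, 140 mm high, standing on the bench. Leave alone.
- white_jar_center (a point): Centre of a white jar with green cap, 80 mm across, 100 mm high, standing on the bench. Leave alone.
- beaker_center (a point): Centre of a clear glass beaker, 72 mm across, 90 mm high, standing on the bench. Leave alone.
There are look-alikes about, which are no part of the job. Leave any black look-alike of the part that bears cassette_center alone.

How it is judged:
On the way, in this order (a step that is already met when the one before it is completed fails the run):
1. the cassette is fully home on the pocket floor (within 2.5 mm) while the clamp is still open (more than 1 rad) (z of cassette_center in the frame of pocket between 0.029 and 0.034 m and distance between cassette_center and pocket below 0.036 m and angle between the z axis of cassette_center and the z axis of pocket, either way round below 0.06 rad and value of joint clamp above 1 rad), for 0.2 s.
2. the clamp is closed over it (value of joint clamp below 0.04 rad), for 0.2 s.
At the end, for the whole second after the job is handed in: The cassette lies fully home in the pocket, its underside within 2.5 mm of the floor and parallel to it within 0.06 rad, and at rest; the clamp is closed over it to less than 0.04 rad (z of cassette_center in the frame of pocket between 0.029 and 0.034 m and distance between cassette_center and pocket below 0.036 m and angle between the z axis of cassette_center and the z axis of pocket, either way round below 0.06 rad and value of joint clamp below 0.04 rad and linear speed of cassette below 0.02 m/s); the robot touches nothing.
It fails at once if the clamp is swung down (below 0.6 rad) before the cassette is fully home (more than 4 mm from seated height) (value of joint clamp below 0.6 rad and (z of cassette_center in the frame of pocket above 0.0355 m or distance between cassette_center and pocket above 0.045 m)).
It fails at once if the cassette is dropped or slammed into the pocket (faster than 0.35 m/s within 20 mm of home) (distance between cassette_center and pocket below 0.052 m and linear speed of cassette above 0.35 m/s).
It fails at once if the bottle is moved by more than 20 mm (distance of amber_bottle_center from where it was at the start of the episode above 0.02 m).
It fails at once if the jar is moved by more than 20 mm (distance of white_jar_center from where it was at the start of the episode above 0.02 m).
It fails at once if the beaker is moved by more than 20 mm (distance of beaker_center from where it was at the start of the episode above 0.02 m).
It also fails if it takes over 58 s, if anything falls off the work surface, if the arm or the gripper's body presses on something with over 40 N, if the wrist force passes 120 N, or if a joint passes its speed limit or range.

## Working session

There is one attempt and no reset: what is moved stays moved. The work goes in short steps, Python scripts to look and compute and a tool call to move; the robot and the scene stay as the last step left them, time stands still between calls to the robot, and variables do not carry over. Pictures are saved under pics/ and viewed, at most 10 in all, crops included, and the job is handed in when it is done.

Besides the shell and the picture viewer there is one more tool, called after ">>>" as name(argument=value, ...) on one line, values as JSON. arm_command: Moves the arm, as the interface text tells. Its arguments: {"type":"object","properties":{"targets":{"type":"array"}},"required":["targets"]}

```bash
mkdir -p pics; python3 - <<'E'
from cell import *
import cv2,numpy as np
for n in("scene","top"):
    im=read_camera(n);cv2.imwrite(f"pics/{n}0.png",im)
    p=camera_params(n);print(n,p["mtx"].round(1).tolist(),p["D"],(-p["R"].T@p["t"]).round(3),p["R"].round(3).tolist())
s=get_state();print(s)
E
```

```text
scene [[439.8, 0.0, 327.0], [0.0, 439.8, 203.5], [0.0, 0.0, 1.0]] [0.03140686 0.         0.         0.         0.        ] [ 1.533 -0.262  0.854] [[0.244, 0.97, -0.018], [0.554, -0.155, -0.818], [-0.796, 0.189, -0.575]]
top [[482.1, 0.0, 317.8], [0.0, 482.1, 208.4], [0.0, 0.0, 1.0]] [-0.10815185  0.          0.          0.          0.        ] [0.337 0.003 1.429] [[0.005, -1.0, -0.0], [-0.985, -0.005, -0.174], [0.174, 0.001, -0.985]]
{'t': 0.1, 'joints': array([-1.39601863e+00,  1.50962317e-01,  1.43791198e+00, -2.43381646e-05,
        1.55382214e+00, -1.34010234e-01]), 'joint_velocities': array([ 0.00033323, -0.00136976, -0.00126511, -0.0005291 , -0.00052342,
        0.00076958]), 'joint_torque': array([ 1.51657550e-03, -7.14382625e+01, -5.71797788e+01, -7.51836865e-05,
        7.22475306e-03,  4.73805460e-05]), 'tool_pos': array([ 0.17467689, -0.54760993,  0.23504822]), 'tool_rot': array([[ 9.52702505e-01,  3.03904409e-01, -2.15899965e-04],
       [ 3.03904461e-01, -9.52701898e-01,  1.08273595e-03],
       [ 1.23359921e-04, -1.09713821e-03, -9.99999391e-01]]), 'wrist_force': array([-0.62733275,  0.05173587, -0.26815873]), 'ft_torque': array([-0.01552424, -0.01610571,  0.07062007]), 'grip_force': 0.0, 'grip_width': 0.08563983350966035}
```

View pics/scene0.png

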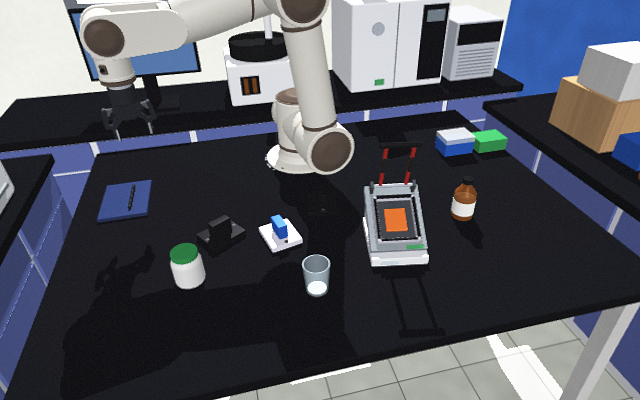

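View pics/top0.png

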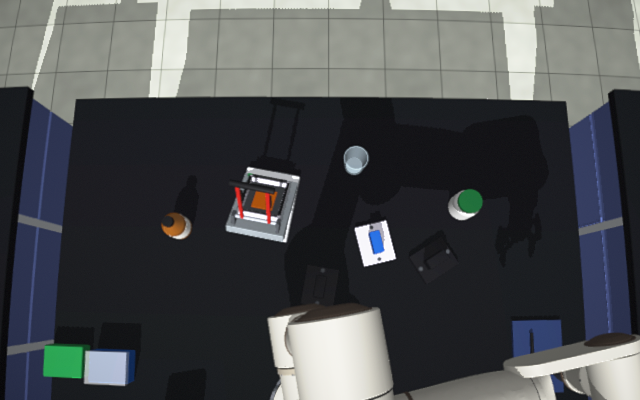

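The pictures show the white/blue cassette at top (375,242), scene (280,233). The station is at top (262,205), scene (396,222), with its low front towards the scene camera and the clamp open. A black look-alike is at top (433,257). Next I'll zoom in on the station and cassette.

```bash
python3 - <<'E'
import cv2,numpy as np
a=cv2.imread("pics/scene0.png");b=cv2.imread("pics/top0.png")
c=[cv2.resize(i[y:y+130,x:x+100],(400,520),interpolation=cv2.INTER_CUBIC) for i,x,y in((a,350,140),(b,215,140))]
cv2.imwrite("pics/st.png",np.hstack(c))
c=[cv2.resize(i[y:y+60,x:x+60],(400,400),interpolation=cv2.INTER_CUBIC) for i,x,y in((a,250,205),(b,345,212))]
cv2.imwrite("pics/ca.png",np.hstack(c))
E
```

```text
(no output)
```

View pics/st.png

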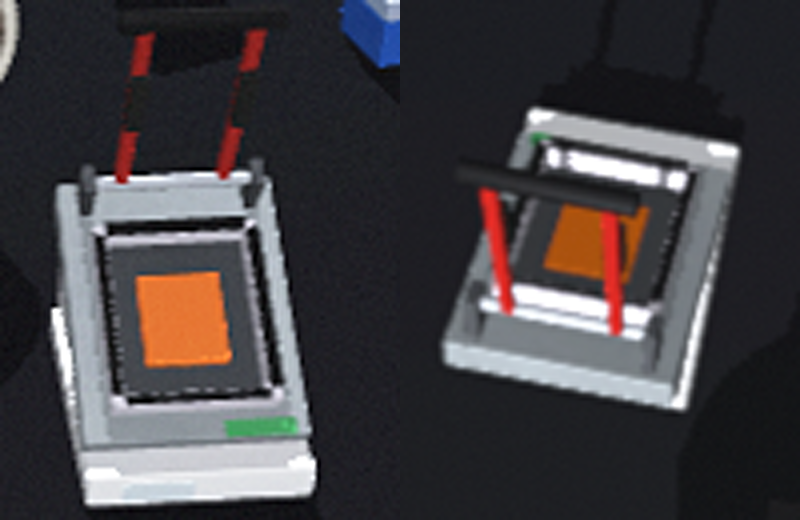

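View pics/ca.png

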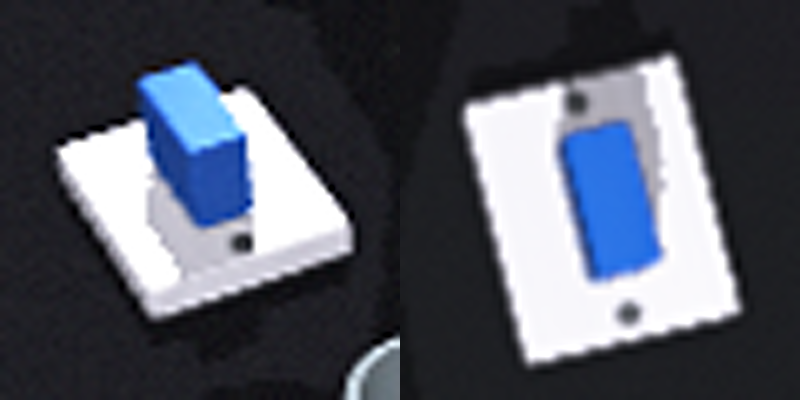

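The scene crop shows the deck corners, the lead-in frame and the whole orange plate clearly. In the top crop the plate is partly hidden by an arm and the bar. The cassette is clean in both views. Now I'll triangulate.

```bash
cat >h.py <<'E'
from cell import *
import cv2,numpy as np
P={n:camera_params(n) for n in("scene","top")}
def ray(n,px):
    p=P[n];u=cv2.undistortPoints(np.float64(px).reshape(-1,1,2),p["mtx"],p["D"]).reshape(-1,2)
    d=np.c_[u,np.ones(len(u))]@p["R"];return -p["R"].T@p["t"],d/np.linalg.norm(d,axis=1)[:,None]
def onz(n,px,z):
    o,d=ray(n,px);return o+d*((z-o[2])/d[:,2])[:,None]
def tri(a,b):
    oa,da=ray("scene",a);ob,db=ray("top",b);X=[];g=[]
    for u,v in zip(da,db):
        s=np.linalg.lstsq(np.c_[u,-v],ob-oa,rcond=None)[0];p,q=oa+u*s[0],ob+v*s[1];X.append((p+q)/2);g.append(np.linalg.norm(p-q))
    return np.array(X),np.array(g)
def proj(n,X):
    p=P[n];return cv2.projectPoints(np.float64(X).reshape(-1,1,3),cv2.Rodrigues(p["R"])[0],p["t"],p["mtx"],p["D"])[0].reshape(-1,2)
E
python3 - <<'E'
from h import *
np.set_printoptions(precision=4,suppress=True)
S=lambda L,k,o:np.float64(L)/k+np.array(o)+(0.5/k-0.5)
# deck corners: back-left(scene),back-right,front-right,front-left
s=S([(57,187),(268,178),(312,435),(83,447)],4,(350,140))
t=S([(272,385),(47,345),(135,112),(336,150)],4,(215,140))
X,g=tri(s,t);print("deck",X,g*1000)
print([np.linalg.norm(X[i]-X[(i+1)%4]).round(4) for i in range(4)])
# orange
s=S([(137,277),(222,272),(232,362),(147,367)],4,(350,140))
t=S([(235,280),(145,270),(163,205),(250,208)],4,(215,140))
X,g=tri(s,t);print("orange",X,g*1000,X.mean(0))
# bar ends
s=S([(122,22),(285,18)],4,(350,140));t=S([(236,200),(62,172)],4,(215,140))
X,g=tri(s,t);print("bar",X,g*1000)
# cassette plate top corners and grip top corners (scene order: left,back,right,front)
k=400/60
s=S([(57,150),(245,90),(352,235),(155,308)],k,(250,205));t=S([(740,312),(527,365),(463,103),(675,55)],k,(345,212))-np.array([400/k,0])
for n,sc in((0,0),):
    pass
X,g=tri(s,t);print("plate?",X,g*1000)
s=S([(138,80),(193,62),(246,130),(198,150)],k,(250,205));t=S([(662,258),(590,280),(560,137),(630,122)],k,(345,212))-np.array([400/k,0])
X,g=tri(s,t);print("grip",X,g*1000,X.mean(0))
for lo,hi,n in(((95,120,60),(125,255,255),"blue"),):
  for c in("scene","top"):
    im=cv2.imread(f"pics/{c}0.png");m=cv2.inRange(cv2.cvtColor(im,cv2.COLOR_BGR2HSV),lo,hi)
    for q in cv2.findContours(m,0,1)[0]:
        if 60<cv2.contourArea(q)<900:
            r=cv2.minAreaRect(q);print(c,r)
E
```

```text
deck [[0.4896 0.0992 0.1401]
 [0.5168 0.2543 0.1375]
 [0.7037 0.2134 0.05  ]
 [0.6742 0.0612 0.0496]] [1.018  3.9165 5.9865 0.1998]
[np.float64(0.1575), np.float64(0.2104), np.float64(0.155), np.float64(0.209)]
orange [[0.5682 0.1319 0.1055]
 [0.5755 0.1951 0.1028]
 [0.6297 0.1867 0.0631]
 [0.6264 0.123  0.0695]] [7.4209 6.6175 1.6008 2.0517] [0.6    0.1592 0.0852]
bar [[0.5777 0.1089 0.3201]
 [0.5954 0.2138 0.3164]] [0.9046 2.023 ]
plate? [[ 0.4392 -0.2235  0.0158]
 [ 0.4157 -0.1304  0.0147]
 [ 0.5321 -0.1027  0.0126]
 [ 0.5546 -0.1964  0.0104]] [1.9053 0.0882 1.0112 4.2824]
grip [[ 0.4588 -0.1837  0.0624]
 [ 0.4492 -0.1551  0.0599]
 [ 0.5102 -0.1418  0.0636]
 [ 0.5175 -0.1682  0.0636]] [0.7103 3.5607 1.8225 5.8762] [ 0.4839 -0.1622  0.0624]
scene ((279.0000305175781, 226.0000457763672), (25.043960571289062, 13.416407585144043), 63.43495178222656)
scene ((452.8249206542969, 148.0797119140625), (39.110721588134766, 18.46154022216797), 9.211027145385742)
scene ((625.0, 151.5), (39.0, 28.0), 90.0)
scene ((90.15896606445312, 61.76617431640625), (35.17383575439453, 5.502562522888184), 70.46334838867188)
scene ((75.5, 23.5), (21.0, 9.0), 90.0)
top ((557.85302734375, 382.9117736816406), (18.675243377685547, 9.458889961242676), 75.96376037597656)
top ((114.5, 366.0), (34.0, 39.0), 90.0)
top ((376.0294189453125, 241.61766052246094), (22.07073974609375, 10.914102554321289), 75.96376037597656)
```

```bash
cat >>h.py <<'E'
from scipy.spatial.transform import Rotation as R
def rot(yz): # tool axes from y,z
    y,z=yz;return np.c_[np.cross(y,z),y,z]
def delta(pos,Rt,s=None):
    s=s or get_state();A=s["tool_rot"];d=A.T@(np.array(pos)-s["tool_pos"])/.3
    rv=R.from_matrix(A.T@Rt).as_rotvec(degrees=True)/30
    return d.round(3),rv.round(3)
def down(a): a=np.radians(a);return rot((np.array([np.cos(a),np.sin(a),0]),np.array([0,0,-1.])))
E
python3 - <<'E'
from h import *
np.set_printoptions(precision=4,suppress=True)
S=lambda L,k,o:np.float64(L)/k+np.array(o)+(0.5/k-0.5)
k=400/60
s=S([(57,150),(245,90),(352,235),(155,308)],k,(250,205));t=S([(340,312),(127,365),(63,103),(275,55)],k,(345,212))
for n,q in(("scene",s),("top",t)):
    X=onz(n,q,.018 if n=="top" else .016);v=(X[2]-X[1]+X[3]-X[0]);print(n,X.mean(0),np.degrees(np.arctan2(v[1],v[0])))
    print([np.linalg.norm(X[i]-X[(i+1)%4]).round(4) for i in range(4)])
print(onz("top",(376.03,241.62),.063))
s=get_state()
print(delta((.4845,-.163,.16),down(-76.6)))
# obstacles
for n,px in(("top",(356,160)),("top",(468,201)),("top",(176,226))):print(onz(n,px,.1))
E
```

```text
scene [ 0.4888 -0.1627  0.016 ] 12.99279253911136
[np.float64(0.0946), np.float64(0.122), np.float64(0.0954), np.float64(0.1251)]
top [ 0.4847 -0.1636  0.018 ] 13.19189591576015
[np.float64(0.097), np.float64(0.1188), np.float64(0.0972), np.float64(0.1173)]
[[ 0.4833 -0.1619  0.063 ]]
(array([ 1.373, -0.907,  0.251]), array([-0.002, -0.   ,  0.143]))
[[ 0.713 -0.104  0.1  ]]
[[ 0.5954 -0.4218  0.1   ]]
[[0.52   0.4026 0.1   ]]
```

>>> arm_command(targets=[[1.0, -0.66, 0.1, 0, 0, 0.143, 1], [1.0, -0.66, 0.1, 0, 0, 0.143, 1], [1.0, -0.66, 0.1, 0, 0, 0.143, 1], [1.0, -0.66, 0.1, 0, 0, 0.143, 1], [1.0, -0.66, 0.1, 0, 0, 0.143, 1], [1.0, -0.66, 0.1, 0, 0, 0.143, 1], [1.0, -0.66, 0.1, 0, 0, 0.143, 1], [1.0, -0.66, 0.1, 0, 0, 0.143, 1], [1.0, -0.66, 0.1, 0, 0, 0.143, 1]])

```text
t: 1.0
tool_pos: [0.4011, -0.2666, 0.2053]
tool_rot: [[0.972, 0.235, -0.0], [0.235, -0.972, 0.0], [-0.0, -0.001, -1.0]]
wrist_force: [-0.3, -1.5, -0.3]
grip_width: 0.0853
grip_force: 0.0
```

```bash
python3 - <<'E'
from h import *
print(get_state()["t"],get_state()["tool_pos"],delta((.4843,-.1627,.12),down(-76.8)))
E
```

```text
1.0 [ 0.4010916  -0.26661025  0.20533309] (array([ 0.351, -0.271,  0.285]), array([-0.001,  0.   ,  0.013]))
```

>>> arm_command(targets=[[0.352, -0.271, 0.15, 0, 0, 0.013, 1], [0.352, -0.271, 0.25, 0, 0, 0.013, 1], [0.352, -0.271, 0.28, 0, 0, 0.013, 1], [0.352, -0.271, 0.28, 0, 0, 0.013, 1], [0.352, -0.271, 0.36, 0, 0, 0.013, 1], [0.352, -0.271, 0.44, 0, 0, 0.013, 1], [0.352, -0.271, 0.5, 0, 0, 0.013, 1], [0.352, -0.271, 0.52, 0, 0, 0.013, 1], [0.352, -0.271, 0.52, 0, 0, 0.013, 1]])

```text
t: 1.9
tool_pos: [0.4837, -0.1654, 0.0494]
tool_rot: [[0.975, 0.224, -0.001], [0.224, -0.975, 0.0], [-0.001, -0.001, -1.0]]
wrist_force: [0.4, 0.8, 0.2]
grip_width: 0.0855
grip_force: 0.0
```

>>> arm_command(targets=[[0, 0, 0, 0, 0, 0, -1], [0, 0, 0, 0, 0, 0, -1], [0, 0, 0, 0, 0, 0, -1], [0, 0, 0, 0, 0, 0, -1], [0, 0, 0, 0, 0, 0, -1], [0, 0, 0, 0, 0, 0, -1], [0, 0, 0, 0, 0, 0, -1], [0, 0, 0, 0, 0, 0, -1], [0, 0, 0, 0, 0, 0, -1], [0, 0, 0, 0, 0, 0, -1]])

```text
t: 2.9
tool_pos: [0.4845, -0.1645, 0.0503]
tool_rot: [[0.974, 0.225, 0.001], [0.225, -0.974, -0.0], [0.001, 0.001, -1.0]]
wrist_force: [-1.7, 0.7, 7.7]
grip_width: 0.0283
grip_force: 60.6
```

>>> arm_command(targets=[[0, 0, -0.05, 0, 0, 0, -1], [0, 0, -0.15, 0, 0, 0, -1], [0, 0, -0.3, 0, 0, 0, -1], [0, 0, -0.45, 0, 0, 0, -1], [0, 0, -0.6, 0, 0, 0, -1], [0, 0, -0.75, 0, 0, 0, -1], [0, 0, -0.75, 0, 0, 0, -1], [0, 0, -0.75, 0, 0, 0, -1]])

```text
t: 3.7
tool_pos: [0.4843, -0.1644, 0.2747]
tool_rot: [[0.974, 0.225, 0.001], [0.225, -0.974, -0.0], [0.001, 0.0, -1.0]]
wrist_force: [0.1, -0.6, -4.0]
grip_width: 0.0284
grip_force: 60.3
```

```bash
python3 - <<'E'
from h import *
s=get_state();print(s["t"],s["tool_pos"],s["wrist_force"],s["grip_width"])
a=read_camera("scene");b=read_camera("top");cv2.imwrite("pics/s1.png",a);cv2.imwrite("pics/t1.png",b)
c=[cv2.resize(i[y:y+75,x:x+55],None,fx=7.2,fy=7.2,interpolation=cv2.INTER_CUBIC) for i,x,y in((a,365,182),(b,228,165))]
cv2.imwrite("pics/st1.png",np.hstack(c))
cv2.imwrite("pics/all1.png",np.vstack([a[100:320,130:530],b[80:300,130:530]]))
E
```

```text
3.7 [ 0.48428346 -0.16438275  0.27468754] [ 0.07111829 -0.60861291 -4.03658516] 0.028423252915207406
```

View pics/st1.png

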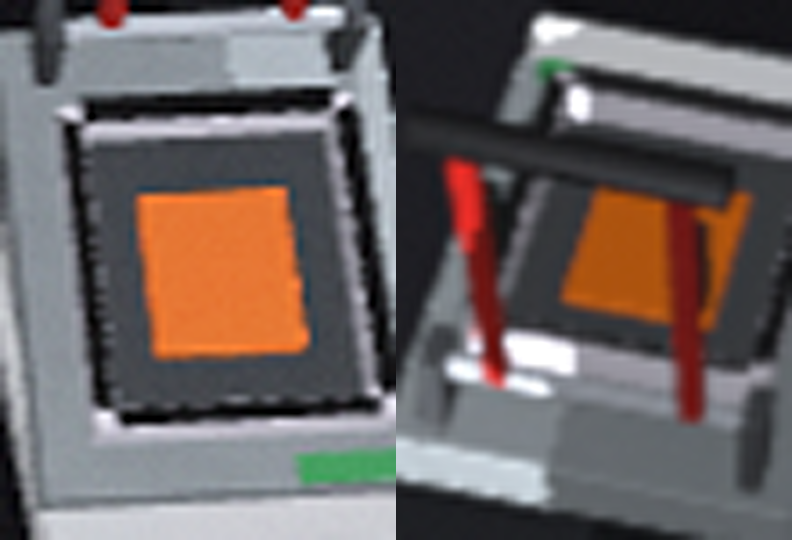

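View pics/all1.png

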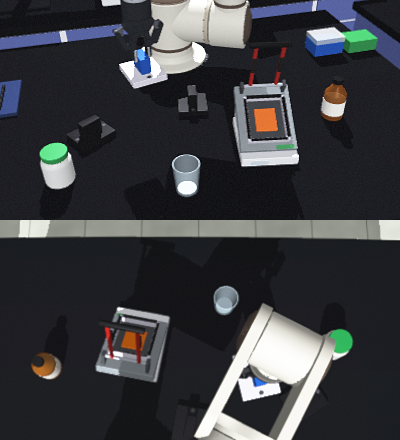

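Scene crop (7.2x): the lead-in's outer corners are at about (62,108), (352,95), (390,408), (95,432), and the orange plate corners at (137,197), (288,187), (307,350), (155,358). In the top crop the plate corners are about (166,298), (356,195), (316,328). The overview shows the cassette held level. Next I'll cast these rays onto the 30° plane.

```bash
python3 - <<'E'
from h import *
np.set_printoptions(precision=4,suppress=True)
S=lambda L,k,o:np.float64(L)/k+np.array(o)+(0.5/k-0.5)
def cast(n,px,O,psi,h):
    nn=np.array([.5*np.cos(psi),.5*np.sin(psi),np.sqrt(.75)]);o,d=ray(n,px)
    return o+d*(((O+h*nn-o)@nn)/(d@nn))[:,None],nn
def loc(n,px,h):  # order BL(back,-y) BR(back,+y) FR FL as in scene TL TR BR BL
    O=np.array([.6,.16,.085]);psi=-.19
    for _ in range(30):
        X,nn=cast(n,px,O,psi,h);v=X[2]+X[3]-X[0]-X[1];w=X[1]+X[2]-X[0]-X[3]
        psi=np.arctan2(v[1],v[0]);O=X.mean(0)-h*nn;O=np.array([O[0]-0*O[2],O[1],O[2]])
        O=O-0; 
        # slide along plane so that O stays at z=.085 plane through the ray set
        O[2]=.085
    L=[np.linalg.norm(X[i]-X[(i+1)%4])*1000 for i in range(4)]
    return O,np.degrees(psi),np.degrees(np.arctan2(-w[0],w[1])),np.array(L),X.mean(0)
o=(365,182);ot=(228,165)
print("rim",loc("scene",S([(62,108),(352,95),(390,408),(95,432)],7.2,o),.024))
print("floor",loc("scene",S([(95,142),(328,128),(362,395),(112,408)],7.2,o),.0))
OR=S([(137,197),(288,187),(307,350),(155,358)],7.2,o)
for h in(.005,.009,.012):print("orange",h,loc("scene",OR,h))
print(tri(OR[[0,1,3]],S([(316,328),(166,298),(356,195)],7.2,ot)))
# mid of orange by diagonal: corners 1(back,+y) and 3(front,-y)
X,g=tri(OR[[1,3]],S([(166,298),(356,195)],7.2,ot));print(X.mean(0))
E
```

```text
rim (array([0.6041, 0.1562, 0.085 ]), np.float64(-12.283269413334036), np.float64(-10.738112185845058), array([116.2846, 133.1656, 113.5299, 137.341 ]), array([0.6159, 0.1536, 0.1058]))
floor (array([0.5957, 0.1629, 0.085 ]), np.float64(-13.256278736620452), np.float64(-11.496644925060712), array([ 95.3599, 116.1217,  98.3272, 115.3256]), array([0.5957, 0.1629, 0.085 ]))
orange 0.005 (array([0.6022, 0.1586, 0.085 ]), np.float64(-12.105453455427865), np.float64(-10.81855944378376), array([61.0062, 70.2402, 59.8663, 69.2665]), array([0.6047, 0.1581, 0.0893]))
orange 0.009 (array([0.6045, 0.1571, 0.085 ]), np.float64(-12.105453455427867), np.float64(-10.818559443783672), array([60.7297, 69.9218, 59.595 , 68.9525]), array([0.6089, 0.1562, 0.0928]))
orange 0.012 (array([0.6062, 0.156 , 0.085 ]), np.float64(-12.105453455427856), np.float64(-10.818559443783709), array([60.5223, 69.683 , 59.3915, 68.717 ]), array([0.612 , 0.1548, 0.0954]))
(array([[0.5663, 0.1348, 0.1037],
       [0.5778, 0.194 , 0.1051],
       [0.6261, 0.1228, 0.0697]]), array([0.002 , 0.0033, 0.001 ]))
[0.602  0.1584 0.0874]
```

```bash
cat >>h.py <<'E'
def pocket(O,psi):
    p=np.radians(psi);n=np.array([.5*np.cos(p),.5*np.sin(p),np.sqrt(.75)]);y=np.array([np.sin(p),-np.cos(p),0]);x=np.cross(y,n)
    return np.array(O,float),np.c_[x,y,n]
E
python3 - <<'E'
from h import *
O,B=pocket((.603,.158,.085),-11.5);print(B.round(3).tolist())
for O2 in(O,):
  out=[]
  for n,f,x0,y0 in(("scene","s1",360,170),("top","t1",222,158)):
    im=cv2.imread(f"pics/{f}.png")[y0:y0+85,x0:x0+80];k=5;im=cv2.resize(im,None,fx=k,fy=k,interpolation=cv2.INTER_CUBIC)
    for hx,hy,h,c in((67,57,24,(0,255,255)),(61,51,0,(0,255,0)),(35,30,5,(255,0,0))):
        q=proj(n,[O2+B@np.array([a*hx,b*hy,h])/1000 for a,b in((1,1),(1,-1),(-1,-1),(-1,1))])
        q=((q-(x0,y0)+.5)*k-.5);cv2.polylines(im,[np.round(q*8).astype(int)],True,c,1,cv2.LINE_AA,3)
    out.append(im)
  cv2.imwrite("pics/ov.png",np.hstack(out))
X,_=tri(np.float64([[122,22],[285,18]])/4+(349.6,139.6),np.float64([[236,200],[62,172]])/4+(214.6,139.6))
print("bar in pocket",(X-O)@B)
E
```

```text
[[-0.849, -0.199, 0.49], [0.173, -0.98, -0.1], [0.5, 0.0, 0.866]]
bar in pocket [[ 0.13054072  0.05320918  0.19620483]
 [ 0.13175604 -0.05313828  0.1911846 ]]
```

View pics/ov.png

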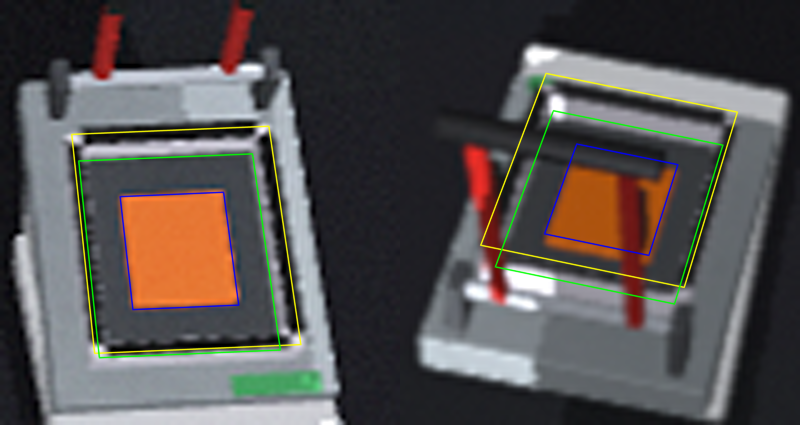

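The overlay fits the rim and plate in the scene view. In the top view the plate sits about 2 px nearer the robot, so I'll take O≈(.6015,.158). The bar checks out: 167.5 mm from the hinge, y centred, clamp at about 1.77 rad.

```bash
cat >>h.py <<'E'
O,B=pocket((.6015,.158,.085),-11.5)
RT=np.c_[-B[:,0],B[:,1],-B[:,2]]
E
python3 - <<'E'
from h import *
s=get_state();tp=O+B[:,2]*.17;print(tp)
rv=R.from_matrix(s["tool_rot"].T@RT).as_rotvec()
mid=s["tool_rot"]@R.from_rotvec(rv*.6).as_matrix()
print(delta(tp,RT),delta((.62,-.02,.30),mid))
E
```

```text
[0.6847936  0.14105373 0.23222432]
(array([ 0.882, -0.84 ,  0.135]), array([ 0.211, -0.98 ,  0.799])) (array([ 0.55 , -0.366, -0.091]), array([ 0.127, -0.588,  0.479]))
```

>>> arm_command(targets=[[0.14, -0.1, -0.04, 0.03, -0.15, 0.12, -1], [0.28, -0.2, -0.08, 0.06, -0.3, 0.24, -1], [0.42, -0.3, -0.1, 0.1, -0.45, 0.36, -1], [0.55, -0.4, -0.1, 0.13, -0.6, 0.48, -1], [0.66, -0.5, -0.1, 0.16, -0.75, 0.6, -1], [0.77, -0.6, -0.1, 0.19, -0.87, 0.7, -1], [0.85, -0.7, -0.08, 0.211, -0.98, 0.8, -1], [0.88, -0.78, -0.04, 0.211, -0.98, 0.8, -1], [0.88, -0.84, 0, 0.211, -0.98, 0.8, -1], [0.88, -0.84, 0, 0.211, -0.98, 0.8, -1], [0.88, -0.84, 0, 0.211, -0.98, 0.8, -1], [0.88, -0.84, 0, 0.211, -0.98, 0.8, -1]])

```text
t: 5.0
tool_pos: [0.6848, 0.1397, 0.2747]
tool_rot: [[0.85, -0.201, -0.488], [-0.175, -0.98, 0.099], [-0.498, 0.001, -0.867]]
wrist_force: [0.5, 0.3, -3.7]
grip_width: 0.0287
grip_force: 60.5
```

```bash
python3 - <<'E'
from h import *
s=get_state();print(s["t"],s["joints"],s["wrist_force"],s["ft_torque"],delta(O+B[:,2]*.17,RT))
print("tcp in pocket",(s["tool_pos"]-O)@B)
a=read_camera("scene");b=read_camera("top")
cv2.imwrite("pics/all2.png",np.vstack([cv2.resize(a[60:280,240:540],None,fx=2,fy=2)[:300],cv2.resize(b[100:290,180:480],None,fx=2,fy=2)[:300]]))
E
```

```text
5.0 [0.03737909 0.79815998 0.51974207 0.16142134 2.32597041 1.89123216] [ 0.457929    0.27813535 -3.7115818 ] [-0.15003667 -0.59257266  0.02709194] (array([ 0.07 , -0.004,  0.123]), array([ 0.001, -0.005, -0.003]))
tcp in pocket [0.02098341 0.00129701 0.2068953 ]
```

View pics/all2.png

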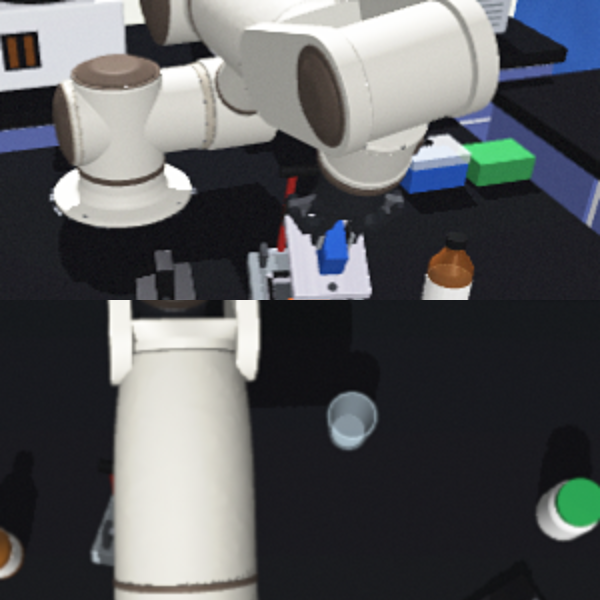

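The cassette is held square above the pocket, tilted with the deck, and reach cut it short by about 20 mm. The forearm hangs over the clamp bar, so I'll first collect joint/pose data for a kinematic check of the clearance.

```bash
python3 - <<'E'
import json
from h import *
s=get_state();json.dump([[[-1.39601863,.150962317,1.43791198,-2.4e-5,1.55382214,-.134010234],[.17467689,-.54760993,.23504822],[[.952702505,.303904409,-2.159e-4],[.303904461,-.952701898,1.0827e-3],[1.2336e-4,-1.097e-3,-.9999994]]],[s["joints"].tolist(),s["tool_pos"].tolist(),s["tool_rot"].tolist()]],open("kin.json","w"))
E
```

>>> arm_command(targets=[[0, 0.1, 0, 0, 0.25, 0, -1], [0, 0.2, 0, 0, 0.5, 0, -1], [0, 0.35, 0, 0, 0.6, 0.3, -1], [0, 0.5, 0, 0, 0.6, 0.5, -1], [0, 0.5, 0, 0, 0.6, 0.5, -1], [0, 0.5, 0, 0, 0.6, 0.5, -1]])

```text
t: 5.7
tool_pos: [0.6544, -0.0078, 0.2757]
tool_rot: [[0.877, -0.431, -0.212], [-0.441, -0.898, 0.002], [-0.191, 0.092, -0.977]]
wrist_force: [0.2, 0.1, -4.1]
grip_width: 0.0288
grip_force: 60.7
```

```bash
cat >rec.py <<'E'
import json
from h import *
s=get_state();k=json.load(open("kin.json"));k.append([s["joints"].tolist(),s["tool_pos"].tolist(),s["tool_rot"].tolist()]);json.dump(k,open("kin.json","w"))
E
python3 rec.py
```

>>> arm_command(targets=[[-0.2, 0, 0, 0.2, 0.2, 0, -1], [-0.4, 0, 0, 0.4, 0.3, 0, -1], [-0.5, 0, 0.1, 0.6, 0.3, 0, -1], [-0.5, 0, 0.1, 0.6, 0.3, 0, -1], [-0.5, 0, 0.1, 0.6, 0.3, 0, -1]])

```text
t: 6.2
tool_pos: [0.5109, 0.0617, 0.2727]
tool_rot: [[0.89, -0.451, 0.064], [-0.454, -0.865, 0.212], [-0.04, -0.218, -0.975]]
wrist_force: [1.5, -0.5, -2.6]
grip_width: 0.0288
grip_force: 61.0
```

```bash
python3 rec.py; cat >kin.py <<'E'
import json,numpy as np
from scipy.spatial.transform import Rotation as R
from scipy.optimize import least_squares
D=json.load(open("kin.json"))
def fk(q,p):
    a1,off,d1,a2,a3,L,e,f=p;r=R.from_euler("z",q[0]);P=[np.zeros(3)]
    x=r.apply([a1,off,d1]);P.append(x);r=r*R.from_euler("y",q[1]);x=x+r.apply([0,f,a2]);P.append(x)
    r=r*R.from_euler("y",q[2]);x=x+r.apply([e,0,a3]);P.append(x)
    r=r*R.from_euler("z",q[3])*R.from_euler("y",q[4]);x=x+r.apply([0,0,L]);P.append(x)
    return np.array(P),(r*R.from_euler("z",q[5])).as_matrix()
def fit(free):
    g=lambda v:np.array([0,.07,.2,.45,.45,.22,0,0.])*(1-np.array(free))+np.array(v)*np.array(free)
    res=least_squares(lambda v:np.concatenate([fk(q,g(v))[0][-1]-t for q,t,_ in D]+[1e-3*(np.array(v)-[0,.07,.2,.45,.45,.22,0,0])]),[0,.07,.2,.45,.45,.22,0,0])
    return g(res.x),np.array(res.fun)
E
python3 - <<'E'
from kin import *
np.set_printoptions(precision=4,suppress=True)
for q,t,r in D:print(np.array(q),np.array(r)[:,2],fk(q,[0,0,0,0,0,0,0,0])[1][:,2])
for fr in([0,1,1,1,1,1,0,0],[1,1,1,1,1,1,0,0],[1,1,1,1,1,1,1,0]):
    p,f=fit([*fr][:7]+[0]);p[7]=0;print(p,np.abs(f[:3*len(D)]).max())
E
```

```text
[-1.396   0.151   1.4379 -0.      1.5538 -0.134 ] [-0.0002  0.0011 -1.    ] [-0.0002  0.0011 -1.    ]
[0.0372 0.7977 0.5194 0.1616 2.326  1.8914] [-0.4871  0.0991 -0.8677] [-0.4871  0.0991 -0.8677]
[-0.1181  0.4625  0.9707 -0.0248  1.9203  1.9033] [-0.2117  0.0016 -0.9773] [-0.2117  0.0016 -0.9773]
[-0.1692 -0.0356  1.5753  0.222   1.5736  1.8816] [ 0.0642  0.2124 -0.9751] [ 0.0642  0.2124 -0.9751]
[0.     0.0782 0.0673 0.4847 0.5017 0.3005 0.     0.    ] 0.004206613969190309
[-0.0307  0.0777  0.0621  0.4943  0.5305  0.307   0.      0.    ] 0.0038547539883011517
[0.     0.0768 0.1608 0.4778 0.4995 0.3182 0.0709 0.    ] 4.009258922355041e-07
```

```bash
cat >>kin.py <<'E'
p,_=fit([1]*7+[0]);p[7]=0
LO=np.array([-2.8,-.68,.12,-1.39,.16,-2.81]);HI=np.array([2.8,2.1,2.68,4.53,2.79,2.81])
def ik(X,Rt,q0):
    def c(q):
        P,M=fk(q,p);return np.r_[(P[-1]-X)*10,(R.from_matrix(M.T@Rt)).as_rotvec()]
    r=least_squares(c,np.clip(q0,LO+.01,HI-.01),bounds=(LO,HI));return r.x,np.abs(r.fun).max()
E
python3 - <<'E'
from kin import *
from h import O,B,RT
np.set_printoptions(precision=3,suppress=True)
for th in(1.775,2.0):
    m=np.array([.097-.168*np.cos(th),0,.03+.168*np.sin(th)])
    e=[O+B@(m+[0,k,0]) for k in(-.055,.055)];print("bar",th,np.array(e))
    for h in(.19,.15,.10,.0503):
        q,err=ik(O+B[:,2]*h,RT,D[1][0]);P,_=fk(q,p);W=P[3];
        r=R.from_euler("z",q[0])*R.from_euler("y",q[1]+q[2]);ax=r.apply([0,0,1]);dn=r.apply([1,0,0])
        E=W-ax*p[4]
        dist=min(np.linalg.norm(np.cross(e[0]+(e[1]-e[0])*s-W,ax)) for s in np.linspace(0,1,30))
        print(h,q,err,"W",W,"E",E,"elbow",P[2],"dist axis-bar",dist)
E
```

```text
bar 1.775 [[0.597 0.215 0.319]
 [0.575 0.107 0.319]]
0.19 [ 0.15   1.092  0.12  -0.32   2.625  2.81 ] 0.35445970175497016 W [0.895 0.212 0.49 ] E [0.433 0.143 0.314] elbow [0.408 0.139 0.381] dist axis-bar 0.04994971448017495
0.15 [ 0.122  0.896  0.508 -0.114  2.369  2.81 ] 0.5231565812492733 W [0.862 0.183 0.472] E [0.373 0.123 0.389] elbow [0.361 0.122 0.459] dist axis-bar 0.10429665594357078
0.1 [0.06  0.71  0.868 0.085 2.065 2.81 ] 0.5990656286219193 W [0.804 0.125 0.449] E [0.306 0.095 0.452] elbow [0.306 0.095 0.523] dist axis-bar 0.13128826722567455
0.0503 [0.026 0.642 1.063 0.172 1.904 2.81 ] 0.5912999382339229 W [0.769 0.097 0.406] E [0.274 0.084 0.473] elbow [0.284 0.084 0.544] dist axis-bar 0.11363595130605542
bar 2.0 [[0.56  0.222 0.327]
 [0.538 0.115 0.327]]
0.19 [ 0.15   1.092  0.12  -0.32   2.625  2.81 ] 0.35445970175497016 W [0.895 0.212 0.49 ] E [0.433 0.143 0.314] elbow [0.408 0.139 0.381] dist axis-bar 0.0290826547522374
0.15 [ 0.122  0.896  0.508 -0.114  2.369  2.81 ] 0.5231565812492733 W [0.862 0.183 0.472] E [0.373 0.123 0.389] elbow [0.361 0.122 0.459] dist axis-bar 0.09021823539082388
0.1 [0.06  0.71  0.868 0.085 2.065 2.81 ] 0.5990656286219193 W [0.804 0.125 0.449] E [0.306 0.095 0.452] elbow [0.306 0.095 0.523] dist axis-bar 0.1239395163235554
0.0503 [0.026 0.642 1.063 0.172 1.904 2.81 ] 0.5912999382339229 W [0.769 0.097 0.406] E [0.274 0.084 0.473] elbow [0.284 0.084 0.544] dist axis-bar 0.11225645007755657
```

```bash
cat >>kin.py <<'E'
_fk=fk;Q=_fk(D[1][0],p)[1].T@np.array(D[1][2])
def fk(q,p):
    P,M=_fk(q,p);return P,M@Q
E
python3 - <<'E'
from kin import *
from h import *
np.set_printoptions(precision=3,suppress=True)
print(R.from_matrix(Q).as_rotvec(), [np.abs(fk(q,p)[1]-r).max() for q,t,r in D])
th=1.775;m=np.array([.097-.168*np.cos(th),0,.03+.168*np.sin(th)])
e=[O+B@(m+[0,k,0]) for k in(-.055,.055)]
for v in((0,.15,.12),(0,.08,.12),(0,0,.12),(0,0,.08),(0,0,.0503)):
    q,err=ik(O+B@np.array(v),RT,D[1][0]);W=fk(q,p)[0][3]
    ax=(R.from_euler("z",q[0])*R.from_euler("y",q[1]+q[2])).apply([0,0,1])
    print(v,q,err,W,min(np.linalg.norm(np.cross(e[0]+(e[1]-e[0])*s-W,ax)) for s in np.linspace(0,1,30)))
s=get_state();print(s["t"],(s["tool_pos"]-O)@B)
for v in((0,.15,.13),(0,0,.11)):print(O+B@np.array(v),delta(O+B@np.array(v),RT))
E
```

```text
[0.    0.    1.571] [np.float64(3.349725514308012e-07), np.float64(1.1102230246251565e-16), np.float64(3.3306690738754696e-16), np.float64(2.7755575615628914e-16)]
(0, 0.15, 0.12) [-0.139  0.639  0.949  0.035  2.076  1.641] 5.551115123125783e-15 [ 0.786 -0.033  0.464] 0.18521919585707924
(0, 0.08, 0.12) [-0.051  0.673  0.896  0.086  2.09   1.743] 1.7675469052515515e-09 [0.8   0.036 0.464] 0.1569273913909891
(0, 0, 0.12) [0.046 0.73  0.803 0.143 2.114 1.86 ] 4.5950821685552347e-11 [0.816 0.114 0.464] 0.136449977738154
(0, 0, 0.08) [0.052 0.697 0.927 0.139 2.023 1.852] 1.1102230246251565e-15 [0.797 0.118 0.43 ] 0.12253017623142794
(0, 0, 0.0503) [0.057 0.678 1.009 0.138 1.96  1.848] 1.3425897189367996e-13 [0.782 0.121 0.404] 0.10870942847875813
6.2 [0.154 0.112 0.128]
[ 0.635 -0.002  0.198] (array([0.475, 0.051, 0.226]), array([-0.555, -0.97 , -0.4  ]))
[0.655 0.147 0.18 ] (array([ 0.312, -0.396,  0.392]), array([-0.555, -0.97 , -0.4  ]))
```

>>> arm_command(targets=[[0.1, 0.05, 0, -0.1, -0.2, -0.08, -1], [0.2, 0.05, 0, -0.22, -0.4, -0.16, -1], [0.3, 0.05, 0.05, -0.33, -0.6, -0.24, -1], [0.4, 0.05, 0.12, -0.44, -0.8, -0.32, -1], [0.475, 0.051, 0.2, -0.555, -0.97, -0.4, -1], [0.475, 0.051, 0.226, -0.555, -0.97, -0.4, -1], [0.475, 0.051, 0.226, -0.555, -0.97, -0.4, -1], [0.475, 0.051, 0.226, -0.555, -0.97, -0.4, -1]])

```text
t: 7.0
tool_pos: [0.6412, -0.0039, 0.2001]
tool_rot: [[0.851, -0.201, -0.486], [-0.175, -0.98, 0.099], [-0.496, 0.001, -0.868]]
wrist_force: [-0.6, 0.2, -2.3]
grip_width: 0.0287
grip_force: 61.1
```

```bash
python3 - <<'E'
from h import *
np.set_printoptions(precision=4,suppress=True)
s=get_state();print(s["t"],(s["tool_pos"]-O)@B,s["wrist_force"]@B,delta(O+B@np.array((0,0,.11)),RT))
a=read_camera("scene");cv2.imwrite("pics/s3.png",a);b=read_camera("top");cv2.imwrite("pics/t3.png",b)
hs=cv2.cvtColor(a,cv2.COLOR_BGR2HSV)
m=cv2.inRange(hs,(100,120,60),(125,255,255))
for c in cv2.findContours(m,0,1)[0]:
    if cv2.contourArea(c)>60:print(cv2.minAreaRect(c))
# predicted projections of the held grip top corners
T=s["tool_rot"];g=lambda v:proj("scene",s["tool_pos"]+T@np.array(v))[0]
print([g((x,y,-.0127)) for x in(-.032,.032) for y in(-.015,.015)])
E
```

```text
7.0 [-0.0041  0.1507  0.1352] [-0.6073 -0.0456 -2.3461] (array([-0.015, -0.502,  0.084]), array([ 0.001, -0.009, -0.003]))
((344.5, 207.5), (23.0, 11.0), 90.0)
((124.03999328613281, 200.27999877929688), (35.07249450683594, 59.114131927490234), 81.8698959350586)
((452.8249206542969, 148.0797119140625), (39.110721588134766, 18.46154022216797), 9.211027145385742)
((625.0, 151.5), (39.0, 28.0), 90.0)
((134.49313354492188, 41.41724395751953), (67.01771545410156, 120.33290100097656), 85.2363510131836)
((567.9999389648438, 48.49999237060547), (96.99998474121094, 141.99996948242188), 90.0)
[array([349.6978, 189.996 ]), array([338.111 , 190.4471]), array([351.4452, 212.6022]), array([339.5757, 213.079 ])]
```

>>> arm_command(targets=[[-0.014, -0.1, 0.02, 0, -0.009, -0.003, -1], [-0.014, -0.22, 0.04, 0, -0.009, -0.003, -1], [-0.014, -0.34, 0.06, 0, -0.009, -0.003, -1], [-0.014, -0.45, 0.084, 0, -0.009, -0.003, -1], [-0.014, -0.502, 0.084, 0, -0.009, -0.003, -1], [-0.014, -0.502, 0.084, 0, -0.009, -0.003, -1], [-0.014, -0.502, 0.084, 0, -0.009, -0.003, -1], [-0.014, -0.502, 0.084, 0, -0.009, -0.003, -1]])

```text
t: 7.9
tool_pos: [0.6556, 0.1451, 0.1807]
tool_rot: [[0.849, -0.201, -0.49], [-0.174, -0.98, 0.1], [-0.5, 0.001, -0.866]]
wrist_force: [-0.1, -0.6, -2.9]
grip_width: 0.0281
grip_force: 61.1
```

```bash
python3 - <<'E'
from h import *
np.set_printoptions(precision=4,suppress=True)
s=get_state();print(s["t"],(s["tool_pos"]-O)@B,s["wrist_force"]@B,s["ft_torque"]@B,delta(O+B@np.array((0,0,.09)),RT))
a=read_camera("scene");cv2.imwrite("pics/s4.png",a)
k=8;x0,y0=350,165;im=cv2.resize(a[y0:y0+74,x0:x0+95],None,fx=k,fy=k,interpolation=cv2.INTER_CUBIC)
T=s["tool_rot"];tp=s["tool_pos"]
dr=lambda Q,c:cv2.polylines(im,[np.round(((proj("scene",Q)-(x0,y0)+.5)*k-.5)*8).astype(int)],True,c,1,cv2.LINE_AA,3)
for z,hx,hy in((.0323,.058,.048),(-.0127,.032,.015)):dr([tp+T@np.array(v) for v in((hx,hy,z),(hx,-hy,z),(-hx,-hy,z),(-hx,hy,z))],(0,0,255))
dr([O+B@np.array([u*.067,v*.057,.024]) for u,v in((1,1),(1,-1),(-1,-1),(-1,1))],(0,255,255))
cv2.imwrite("pics/ov4.png",im)
E
```

```text
7.9 [-0.0003  0.0019  0.1106] [-1.4737  0.5621 -2.4664] [-0.0026  0.5976 -0.008 ] (array([-0.001, -0.006,  0.069]), array([-0.   , -0.001, -0.003]))
```

View pics/ov4.png

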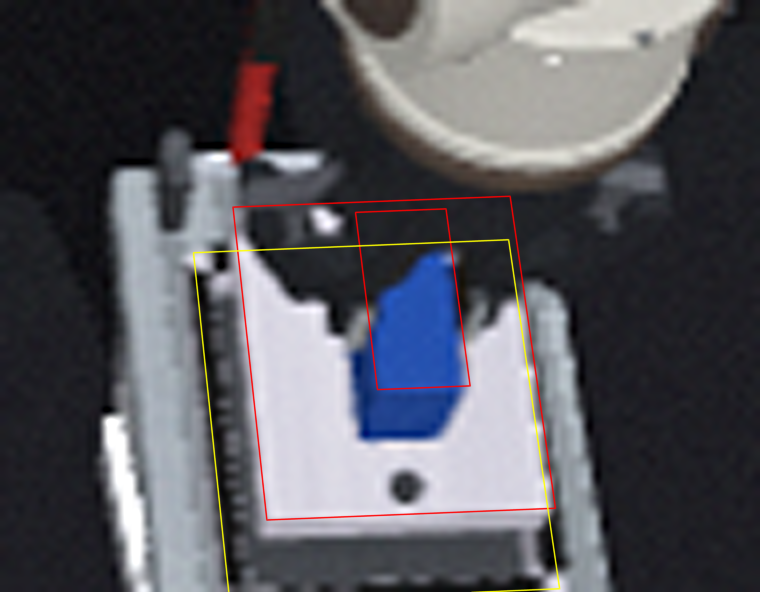

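The cassette hangs over the pocket; its plate edges sit about 1 px left of the prediction. I'll quantify this camera bias from intensity profiles across its edges.

```bash
python3 - <<'E'
from h import *
s=get_state();T=s["tool_rot"];tp=s["tool_pos"]
a=cv2.imread("pics/s4.png");g=cv2.cvtColor(a,cv2.COLOR_BGR2GRAY)
# columns / rows
for y in(215,220,225,228):print("row",y,"x372..388",g[y,372:389].tolist(),"x410..424",g[y,410:425].tolist())
for x in(390,400,410):print("col",x,"y224..240",g[224:241,x].tolist())
C=[tp+T@np.array(v) for v in((.058,.048,.0323),(.058,-.048,.0323),(-.058,-.048,.0323),(-.058,.048,.0323),(.058,.048,.0503),(.058,-.048,.0503))]
print(proj("scene",C).round(1).tolist())
E
```

```text
row 215 x372..388 [158, 141, 131, 80, 19, 72, 92, 70, 105, 191, 226, 219, 213, 218, 218, 217, 215] x410..424 [212, 213, 213, 210, 216, 218, 184, 92, 131, 147, 165, 165, 68, 24, 30]
row 220 x372..388 [178, 159, 146, 124, 58, 18, 76, 96, 87, 134, 200, 224, 218, 215, 218, 216, 214] x410..424 [215, 211, 212, 213, 209, 216, 220, 178, 76, 152, 149, 170, 167, 67, 23]
row 225 x372..388 [175, 161, 142, 151, 111, 16, 61, 80, 70, 97, 185, 223, 221, 216, 218, 217, 214] x410..424 [211, 214, 211, 215, 214, 213, 216, 230, 209, 87, 154, 149, 170, 164, 42]
row 228 x372..388 [177, 158, 141, 148, 115, 37, 20, 42, 64, 85, 146, 208, 225, 217, 218, 218, 213] x410..424 [215, 218, 217, 222, 227, 224, 229, 236, 196, 74, 133, 151, 153, 147, 105]
col 390 y224..240 [218, 217, 218, 215, 218, 229, 173, 182, 76, 64, 70, 72, 69, 72, 33, 14, 58]
col 400 y224..240 [66, 59, 60, 48, 225, 217, 182, 139, 73, 69, 72, 72, 72, 55, 23, 13, 154]
col 410 y224..240 [212, 211, 213, 213, 215, 173, 179, 103, 67, 67, 71, 70, 73, 30, 15, 54, 185]
[[382.8, 229.6], [418.9, 228.1], [413.3, 189.1], [378.6, 190.5], [382.0, 232.1], [417.6, 230.6]]
```

```bash
sed -i 's/(.6015,.158,.085)/(.603,.159,.085)/' h.py; cat >st.py <<'E'
from h import *
import sys
np.set_printoptions(precision=4,suppress=True)
s=get_state();v=np.array(eval(sys.argv[1]))
print(s["t"],"pocket",(s["tool_pos"]-O)@B,"F",s["wrist_force"]@B,"M",s["ft_torque"]@B,"grip",s["grip_width"],delta(O+B@v,RT))
E
python3 st.py "(0,0,.078)"
```

```text
7.95 pocket [0.0007 0.0032 0.1098] F [-2.1101 -0.7856 -2.509 ] M [-0.0099  0.6263 -0.0083] grip 0.028803441841942282 (array([ 0.002, -0.011,  0.106]), array([-0.   , -0.   , -0.004]))
```

>>> arm_command(targets=[[0.002, -0.011, 0.03, 0, 0, -0.004, -1], [0.002, -0.011, 0.06, 0, 0, -0.004, -1], [0.002, -0.011, 0.09, 0, 0, -0.004, -1], [0.002, -0.011, 0.106, 0, 0, -0.004, -1], [0.002, -0.011, 0.106, 0, 0, -0.004, -1], [0.002, -0.011, 0.106, 0, 0, -0.004, -1]])

```text
t: 8.55
tool_pos: [0.6411, 0.1525, 0.1519]
tool_rot: [[0.848, -0.198, -0.491], [-0.171, -0.98, 0.099], [-0.501, -0.0, -0.866]]
wrist_force: [0.2, -0.6, -3.1]
grip_width: 0.0286
grip_force: 61.1
```

```bash
python3 st.py "(0,0,.070)"
```

```text
8.55 pocket [ 0.     -0.0013  0.0772] F [-1.7647  0.5446 -2.5213] M [-0.0157  0.5918  0.0016] grip 0.02862923569174348 (array([0.   , 0.004, 0.024]), array([0.001, 0.002, 0.003]))
```

>>> arm_command(targets=[[0, 0.002, 0.008, 0, 0, 0, -1], [0, 0.002, 0.016, 0, 0, 0, -1], [0, 0.002, 0.024, 0, 0, 0, -1], [0, 0.002, 0.024, 0, 0, 0, -1], [0, 0.002, 0.024, 0, 0, 0, -1]])

```text
t: 9.05
tool_pos: [0.6374, 0.1527, 0.1454]
tool_rot: [[0.848, -0.198, -0.491], [-0.171, -0.98, 0.099], [-0.501, -0.0, -0.865]]
wrist_force: [0.4, -0.2, -3.4]
grip_width: 0.0287
grip_force: 61.1
```

```bash
python3 st.py "(0,0,.063)"
```

```text
9.05 pocket [-0.0001 -0.0007  0.0698] F [-2.0661  0.0778 -2.7512] M [-0.013   0.6199  0.0142] grip 0.02868555210593985 (array([-0.   ,  0.002,  0.023]), array([0.001, 0.002, 0.003]))
```

No contact yet; on down.

>>> arm_command(targets=[[0, 0, 0.006, 0, 0, 0, -1], [0, 0, 0.012, 0, 0, 0, -1], [0, 0, 0.018, 0, 0, 0, -1], [0, 0, 0.023, 0, 0, 0, -1], [0, 0, 0.023, 0, 0, 0, -1]])

```text
t: 9.55
tool_pos: [0.6341, 0.1532, 0.1417]
tool_rot: [[0.849, -0.198, -0.489], [-0.171, -0.98, 0.099], [-0.499, -0.001, -0.866]]
wrist_force: [-1.1, -2.3, 17.2]
grip_width: 0.0287
grip_force: 63.6
```

```bash
python3 st.py "(0,0,.058)"
```

```text
9.55 pocket [ 0.0009 -0.0005  0.0649] F [ 9.1256  2.5201 14.5345] M [ 0.4155 -0.7105 -0.0237] grip 0.028731116393432392 (array([0.003, 0.002, 0.023]), array([ 0.   , -0.001,  0.003]))
```

>>> arm_command(targets=[[0, 0, -0.01, 0, 0, 0, -1], [-0.006, 0.003, -0.01, 0, 0, 0, -1], [-0.006, 0.003, 0, 0, 0, 0, -1], [-0.006, 0.003, 0, 0, 0, 0, -1]])

```text
t: 9.95
tool_pos: [0.6319, 0.1528, 0.1396]
tool_rot: [[0.848, -0.198, -0.492], [-0.171, -0.98, 0.099], [-0.502, 0.0, -0.865]]
wrist_force: [0.2, 1.3, -3.8]
grip_width: 0.0286
grip_force: 61.2
```

```bash
python3 st.py "(0,0,.058)"
```

```text
9.95 pocket [0.0017 0.0003 0.0621] F [-1.8847 -1.3293 -3.3146] M [-0.0342  0.6303  0.0027] grip 0.02864477176066132 (array([ 0.006, -0.001,  0.014]), array([0.002, 0.004, 0.002]))
```

>>> arm_command(targets=[[0, 0, 0.005, 0, 0, 0, -1], [0, 0, 0.01, 0, 0, 0, -1], [0, 0, 0.01, 0, 0, 0, -1]])

```text
t: 10.25
tool_pos: [0.6307, 0.1531, 0.1374]
tool_rot: [[0.848, -0.198, -0.492], [-0.171, -0.98, 0.099], [-0.501, -0.0, -0.865]]
wrist_force: [-0.6, -0.3, -3.1]
grip_width: 0.0285
grip_force: 61.2
```

```bash
python3 st.py "(.002,0,.054)"
```

```text
10.25 pocket [0.0017 0.0002 0.0595] F [-1.0613  0.3861 -2.9717] M [-0.0317  0.5665  0.0004] grip 0.02848787036454612 (array([-0.001, -0.001,  0.018]), array([0.001, 0.003, 0.003]))
```

>>> arm_command(targets=[[0, 0, 0.005, 0, 0, 0, -1], [0, 0, 0.01, 0, 0, 0, -1], [0, 0, 0.01, 0, 0, 0, -1]])

```text
t: 10.55
tool_pos: [0.6292, 0.1534, 0.135]
tool_rot: [[0.848, -0.198, -0.491], [-0.171, -0.98, 0.099], [-0.501, -0.0, -0.865]]
wrist_force: [-0.6, 0.4, -3.2]
grip_width: 0.0285
grip_force: 61.2
```

```bash
python3 st.py "(.002,0,.050)"
```

```text
10.55 pocket [0.0018 0.0002 0.0567] F [-1.0125 -0.2951 -3.1436] M [ 0.0049  0.589  -0.0502] grip 0.0285287948177095 (array([-0.001, -0.001,  0.022]), array([0.001, 0.003, 0.003]))
```

>>> arm_command(targets=[[0, 0, 0.005, 0, 0, 0, -1], [0, 0, 0.01, 0, 0, 0, -1], [0, 0, 0.01, 0, 0, 0, -1]])

```text
t: 10.85
tool_pos: [0.6277, 0.1537, 0.1324]
tool_rot: [[0.848, -0.198, -0.491], [-0.171, -0.98, 0.099], [-0.501, -0.0, -0.865]]
wrist_force: [0.4, 1.5, -3.4]
grip_width: 0.0287
grip_force: 61.4
```

```bash
python3 st.py "(.002,0,.050)"
```

```text
10.85 pocket [0.0018 0.0003 0.0537] F [-1.8171 -1.567  -2.8746] M [-0.0191  0.5508 -0.0175] grip 0.028671902265562932 (array([-0.001, -0.001,  0.012]), array([0.001, 0.003, 0.003]))
```

>>> arm_command(targets=[[0, 0, 0.004, 0, 0, 0, -1], [0, 0, 0.008, 0, 0, 0, -1], [0, 0, 0.008, 0, 0, 0, -1]])

```text
t: 11.15
tool_pos: [0.6268, 0.1539, 0.1308]
tool_rot: [[0.849, -0.198, -0.491], [-0.171, -0.98, 0.099], [-0.501, -0.0, -0.866]]
wrist_force: [3.2, 0.0, 1.6]
grip_width: 0.0288
grip_force: 62.0
```

```bash
python3 st.py "(.002,0,.050)"
```

```text
11.15 pocket [0.0018 0.0002 0.0518] F [-1.9072 -0.6593  2.8994] M [0.0032 0.4834 0.0426] grip 0.028845256428464423 (array([-0.001, -0.001,  0.006]), array([0.001, 0.001, 0.003]))
```

>>> arm_command(targets=[[0, 0, 0.004, 0, 0, 0, -1], [0, 0, 0.008, 0, 0, 0, -1], [0, 0, 0.01, 0, 0, 0, -1]])

```text
t: 11.45
tool_pos: [0.6252, 0.1542, 0.1279]
tool_rot: [[0.848, -0.198, -0.491], [-0.171, -0.98, 0.099], [-0.501, -0.0, -0.865]]
wrist_force: [3.1, 0.4, 3.2]
grip_width: 0.0287
grip_force: 62.0
```

```bash
python3 st.py "(.002,0,.046)"
```

```text
11.45 pocket [0.0018 0.0003 0.0485] F [-0.9145 -1.0128  4.2305] M [-0.0041  0.4777 -0.0457] grip 0.028667416167888378 (array([-0.001, -0.001,  0.008]), array([0.001, 0.002, 0.003]))
```

>>> arm_command(targets=[[0, 0, 0.004, 0, 0, 0, -1], [0, 0, 0.008, 0, 0, 0, -1], [0, 0, 0.008, 0, 0, 0, -1]])

```text
t: 11.75
tool_pos: [0.625, 0.1545, 0.1276]
tool_rot: [[0.85, -0.198, -0.488], [-0.171, -0.98, 0.1], [-0.498, -0.001, -0.867]]
wrist_force: [11.4, 0.9, 18.3]
grip_width: 0.0287
grip_force: 64.2
```

```bash
python3 st.py "(.002,0,.044)"
```

```text
11.75 pocket [0.0018 0.0001 0.0481] F [-0.3995 -3.1754 21.3105] M [ 0.2084  0.4471 -0.0183] grip 0.02866136433979531 (array([-0.001, -0.   ,  0.014]), array([-0.001, -0.005,  0.003]))
```

>>> arm_command(targets=[[0, 0, 0.004, 0, 0, 0, -1], [0, 0, 0.004, 0, 0, 0, -1], [0, 0, 0.004, 0, 0, 0, -1]])

```text
t: 12.05
tool_pos: [0.625, 0.1545, 0.1275]
tool_rot: [[0.851, -0.198, -0.486], [-0.171, -0.98, 0.1], [-0.496, -0.002, -0.868]]
wrist_force: [17.4, -0.4, 26.1]
grip_width: 0.0288
grip_force: 65.4
```

```bash
python3 st.py "(.002,0,.049)"
```

```text
12.05 pocket [0.0018 0.     0.0481] F [-1.788  -3.0441 31.1572] M [ 0.2637  0.3557 -0.0318] grip 0.02879175697470176 (array([-0.001, -0.   , -0.003]), array([-0.002, -0.009,  0.003]))
```

>>> arm_command(targets=[[0, 0, -0.008, 0, 0, 0, -1], [0, 0, -0.008, 0, 0, 0, 0.3], [0, 0, -0.008, 0, 0, 0, 0.3], [0, 0, -0.008, 0, 0, 0, 0.3], [0, 0, -0.008, 0, 0, 0, 0.3], [0, 0, -0.008, 0, 0, 0, 0.3], [0, 0, -0.008, 0, 0, 0, 0.3]])

```text
t: 12.75
tool_pos: [0.6246, 0.1543, 0.1268]
tool_rot: [[0.848, -0.198, -0.491], [-0.171, -0.98, 0.099], [-0.501, -0.0, -0.865]]
wrist_force: [-0.6, -0.2, 0.0]
grip_width: 0.0554
grip_force: 0.0
```

```bash
python3 st.py "(.002,0,.11)"
```

```text
12.75 pocket [0.0018 0.0003 0.0472] F [ 0.5279  0.3343 -0.2709] M [-0.0397  0.2019  0.0334] grip 0.055399622342377 (array([-0.001, -0.001, -0.209]), array([0.001, 0.003, 0.002]))
```

The ejector slid about 5 mm at roughly 7 N, then came a hard stop: 31 N with no movement. The cassette is released. I'll retreat and verify.

>>> arm_command(targets=[[0, 0, -0.04, 0, 0, 0, 0.3], [0, 0, -0.1, 0, 0, 0, 0.3], [0, 0, -0.17, 0, 0, 0, 0.3], [0, 0, -0.225, 0, 0, 0, 0.0], [0, 0, -0.225, 0, 0, 0, -1], [0, 0.15, -0.225, 0, 0, 0, -1], [0, 0.3, -0.225, 0, 0, 0, -1], [0, 0.45, -0.225, 0, 0, 0, -1], [0, 0.6, -0.225, 0, 0, 0, -1], [0, 0.6, -0.225, 0, 0, 0, -1], [0, 0.6, -0.225, 0, 0, 0, -1]])

```text
t: 13.85
tool_pos: [0.6216, -0.0294, 0.1847]
tool_rot: [[0.848, -0.199, -0.491], [-0.172, -0.98, 0.1], [-0.502, -0.0, -0.865]]
wrist_force: [0.5, 1.2, 0.8]
grip_width: 0.0
grip_force: 0.0
```

```bash
python3 - <<'E'
from h import *
from kin import ik
np.set_printoptions(precision=4,suppress=True)
s=get_state();print(s["t"],s["tool_pos"],s["wrist_force"],s["grip_width"])
a=read_camera("scene");b=read_camera("top");cv2.imwrite("pics/s5.png",a);cv2.imwrite("pics/t5.png",b)
Oc=O+B@np.array([.0018,.0003,-.0023]);print("Oc",Oc)
out=[]
for n,im,x0,y0 in(("scene",a,350,140),("top",b,215,145)):
    k=4;im=cv2.resize(im[y0:y0+120,x0:x0+100],None,fx=k,fy=k,interpolation=cv2.INTER_CUBIC)
    for hx,hy,h,c in((58,48,18,(0,0,255)),(32,15,63,(0,255,0))):
        q=proj(n,[Oc+B@np.array([u*hx,v*hy,h])/1000 for u,v in((1,1),(1,-1),(-1,-1),(-1,1))]);q=(q-(x0,y0)+.5)*k-.5
        cv2.polylines(im,[np.round(q*8).astype(int)],True,c,1,cv2.LINE_AA,3)
    out.append(im)
cv2.imwrite("pics/ov5.png",np.hstack(out))
d=np.array([-B[0,0],-B[1,0],0]);d/=np.linalg.norm(d);H=Oc+B@np.array([.097,0,.03])
V=np.c_[d,B[:,1],[0,0,-1]]
for ph in(18.3,40,70):
    f=np.radians(ph);bar=H+.168*(np.sin(f)*d+np.cos(f)*np.array([0,0,1]));print(ph,bar,ik(bar-.039*d+[0,0,.005],V,s["joints"]))
f=np.radians(18.3);bar=H+.168*(np.sin(f)*d+np.cos(f)*np.array([0,0,1]))
print(V,"above start",delta(bar-.039*d+[0,0,.07],V))
E
```

```text
13.85 [ 0.6216 -0.0294  0.1847] [0.4987 1.1647 0.7565] 1.6155022599664382e-05
Oc [0.6003 0.1592 0.0839]
18.3 [0.5844 0.1625 0.3179] (array([ 0.1675,  0.131 ,  1.2857, -0.    ,  1.7249,  1.9391]), np.float64(2.859654380279938e-10))
40 [0.6385 0.1515 0.2871] (array([ 0.1353,  0.2366,  1.223 , -0.    ,  1.682 ,  1.9068]), np.float64(7.649492257865252e-10))
70 [0.6874 0.1415 0.2158] (array([ 0.1105,  0.3463,  1.225 , -0.    ,  1.5702,  1.882 ]), np.float64(8.46853391974261e-11))
[[ 0.9799 -0.1994  0.    ]
 [-0.1994 -0.9799  0.    ]
 [ 0.      0.     -1.    ]] above start (array([-0.667, -0.598, -0.396]), array([0.   , 1.003, 0.004]))
```

View pics/ov5.png

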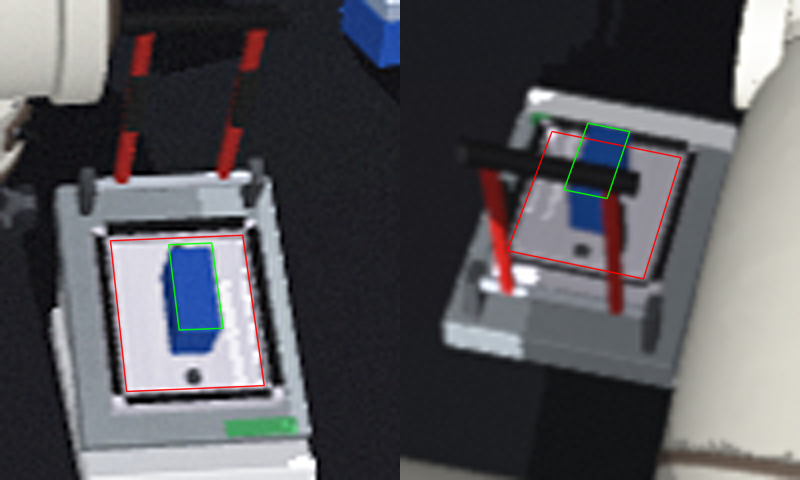

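The cassette lies evenly inside the pocket: the predicted home outline and the plate edges coincide in the scene view. The clamp bar hasn't moved. Next I'll go behind the bar, tool vertical and fingers shut.

>>> arm_command(targets=[[-0.08, 0, -0.14, 0, 0.2, 0, -1], [-0.16, 0, -0.28, 0, 0.4, 0, -1], [-0.24, 0, -0.42, 0, 0.6, 0, -1], [-0.34, 0, -0.59, 0, 0.8, 0, -1], [-0.42, -0.1, -0.55, 0, 1, 0, -1], [-0.5, -0.2, -0.5, 0, 1, 0, -1], [-0.58, -0.32, -0.45, 0, 1, 0, -1], [-0.667, -0.45, -0.396, 0, 1, 0, -1], [-0.667, -0.598, -0.396, 0, 1, 0, -1], [-0.667, -0.598, -0.396, 0, 1, 0, -1], [-0.667, -0.598, -0.396, 0, 1, 0, -1], [-0.667, -0.598, -0.396, 0, 1, 0, -1]])

```text
t: 15.15
tool_pos: [0.5462, 0.1697, 0.3881]
tool_rot: [[0.98, -0.197, -0.001], [-0.197, -0.98, 0.0], [-0.001, 0.0, -1.0]]
wrist_force: [0.1, -0.3, 0.1]
grip_width: -0.0
grip_force: 0.0
```

```bash
cat >cl.py <<'E'
from h import *
import sys
np.set_printoptions(precision=4,suppress=True)
Oc=O+B@np.array([.0018,.0003,-.0023]);d=np.array([-B[0,0],-B[1,0],0]);d/=np.linalg.norm(d);H=Oc+B@np.array([.097,0,.03])
V=np.c_[d,B[:,1],[0,0,-1]];Z=np.array([0,0,1.])
def bar(ph): f=np.radians(ph);return H+.168*(np.sin(f)*d+np.cos(f)*Z)
s=get_state();F=s["wrist_force"];r=s["tool_pos"]-H
print(s["t"],"tcp rel hinge along d,y,z",r@d,r@B[:,1],r[2],"F d,y,z",F@d,F@B[:,1],F[2])
E
python3 cl.py; python3 -c "
from cl import *
for ph in (18.3,30,45,60,72):
    b=bar(ph);print(ph,delta(b-.019*d+[0,0,.008],V), (b-H)@d)"
```

```text
15.15 tcp rel hinge along d,y,z 0.013889406749377997 0.0005670364014309872 0.22975499125637328 F d,y,z 0.19749803748831415 0.24261228397705858 0.13467046235525443
15.15 tcp rel hinge along d,y,z 0.013889406749377997 0.0005670364014309872 0.22975499125637328 F d,y,z 0.19749803748831415 0.24261228397705858 0.13467046235525443
18.3 (array([ 0.067, -0.002,  0.207]), array([0.   , 0.003, 0.004])) 0.05275073260252399
30 (array([ 0.171, -0.002,  0.254]), array([0.   , 0.003, 0.004])) 0.084
45 (array([ 0.287, -0.001,  0.343]), array([0.   , 0.003, 0.004])) 0.11879393923934
60 (array([ 0.376, -0.001,  0.459]), array([0.   , 0.003, 0.004])) 0.14549226783578573
72 (array([ 0.424, -0.001,  0.566]), array([0.   , 0.003, 0.004])) 0.15977749473758582
```

>>> arm_command(targets=[[0, 0, 0.1, 0, 0, 0, -1], [0, 0, 0.2, 0, 0, 0, -1], [0.02, 0, 0.207, 0, 0, 0, -1], [0.05, 0, 0.207, 0, 0, 0, -1], [0.08, 0, 0.21, 0, 0, 0, -1], [0.11, 0, 0.225, 0, 0, 0, -1], [0.14, 0, 0.238, 0, 0, 0, -1], [0.171, 0, 0.254, 0, 0, 0, -1], [0.2, 0, 0.274, 0, 0, 0, -1], [0.2, 0, 0.274, 0, 0, 0, -1]])

```text
t: 16.15
tool_pos: [0.6057, 0.1573, 0.3043]
tool_rot: [[0.98, -0.198, -0.003], [-0.198, -0.98, 0.0], [-0.003, 0.001, -1.0]]
wrist_force: [0.3, 0.3, 0.1]
grip_width: 0.0001
grip_force: 0.0
```

```bash
python3 cl.py; python3 - <<'E'
from cl import *
read_camera
b=read_camera("scene");cv2.imwrite("pics/s6.png",b)
hs=cv2.cvtColor(b,cv2.COLOR_BGR2HSV);m=cv2.inRange(hs,(0,150,60),(6,255,255))|cv2.inRange(hs,(174,150,60),(180,255,255))
for c in cv2.findContours(m,0,1)[0]:
    if cv2.contourArea(c)>10:print(cv2.boundingRect(c))
for ph in(18.3,33,36):print(ph,[proj("scene",bar(ph)+B[:,1]*k)[0] for k in(-.037,.037)])
for ph in (34,45,60,72):
    q=bar(ph);print(ph,delta(q-.019*d+[0,0,.008],V))
E
```

```text
16.15 tcp rel hinge along d,y,z 0.0746799261512849 0.0008163804578595481 0.14593920208583921 F d,y,z 0.1858490260774532 -0.35956351079399856 0.0649151589094763
16.15 tcp rel hinge along d,y,z 0.0746799261512849 0.0008163804578595481 0.14593920208583921 F d,y,z 0.1858490260774532 -0.35956351079399856 0.0649151589094763
(379, 177, 6, 9)
(384, 163, 6, 7)
(404, 162, 15, 23)
18.3 [array([414.5572, 143.7915]), array([386.1587, 144.9034])]
33 [array([417.0019, 157.3776]), array([388.0791, 158.5251])]
36 [array([417.4102, 160.4915]), array([388.4096, 161.6454])]
34 (array([ 0.003, -0.002, -0.002]), array([0.001, 0.005, 0.002]))
45 (array([ 0.086, -0.002,  0.066]), array([0.001, 0.005, 0.002]))
60 (array([ 0.175, -0.002,  0.181]), array([0.001, 0.005, 0.002]))
72 (array([ 0.223, -0.002,  0.288]), array([0.001, 0.005, 0.002]))
```

The red arms' tops moved from row ~149 to ~162, so the bar is following at about 35°. I'll continue the arc.

>>> arm_command(targets=[[0.03, 0, 0.02, 0, 0, 0, -1], [0.058, 0, 0.043, 0, 0, 0, -1], [0.086, 0, 0.066, 0, 0, 0, -1], [0.11, 0, 0.093, 0, 0, 0, -1], [0.135, 0, 0.125, 0, 0, 0, -1], [0.157, 0, 0.155, 0, 0, 0, -1], [0.177, 0, 0.181, 0, 0, 0, -1], [0.195, 0, 0.215, 0, 0, 0, -1], [0.213, 0, 0.25, 0, 0, 0, -1], [0.213, 0, 0.25, 0, 0, 0, -1]])

```text
t: 17.2
tool_pos: [0.6676, 0.1447, 0.2288]
tool_rot: [[0.98, -0.198, -0.004], [-0.198, -0.98, 0.0], [-0.003, 0.001, -1.0]]
wrist_force: [0.0, -0.7, 0.3]
grip_width: 0.0002
grip_force: 0.0
```

```bash
python3 cl.py; python3 - <<'E'
from cl import *
b=read_camera("scene");cv2.imwrite("pics/s7.png",b)
hs=cv2.cvtColor(b,cv2.COLOR_BGR2HSV);m=cv2.inRange(hs,(0,150,60),(6,255,255))|cv2.inRange(hs,(174,150,60),(180,255,255))
for c in cv2.findContours(m,0,1)[0]:
    if cv2.contourArea(c)>10:print(cv2.boundingRect(c))
for ph in(60,65,70,75):print(ph,[proj("scene",bar(ph)+B[:,1]*k)[0] for k in(-.037,.037)])
cv2.imwrite("pics/c7.png",cv2.resize(b[110:270,330:480],None,fx=3.7,fy=3.7,interpolation=cv2.INTER_CUBIC))
E
```

```text
17.2 tcp rel hinge along d,y,z 0.13785142839663167 0.0007907865133159421 0.07041436311781138 F d,y,z 0.1773630974020867 0.6376690563264954 0.27322429843068086
17.2 tcp rel hinge along d,y,z 0.13785142839663167 0.0007907865133159421 0.07041436311781138 F d,y,z 0.1773630974020867 0.6376690563264954 0.27322429843068086
(410, 187, 9, 8)
(379, 184, 12, 12)
60 [array([419.2892, 187.623 ]), array([390.0781, 188.8139])]
65 [array([419.3417, 193.3909]), array([390.1825, 194.5856])]
70 [array([419.2738, 199.0552]), array([390.1989, 200.2523])]
75 [array([419.0871, 204.5552]), array([390.1277, 205.7532])]
```

View pics/c7.png

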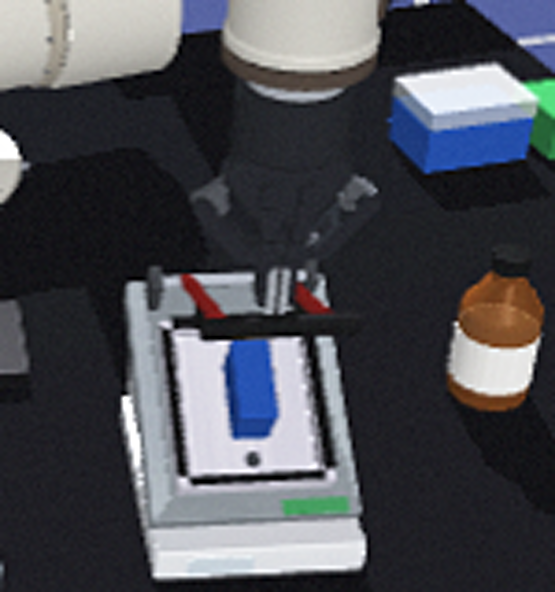

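The bar is at about 69° and stays there, with the fingers behind it and the cassette undisturbed. Next: fingertips on top of the bar, then press down along the arc.

```bash
cat >pr.py <<'E'
from cl import *
def pose(ph,tau,g=0):
    t=np.radians(tau);u=np.sin(t)*d+np.cos(t)*Z
    return bar(ph)+(.033+g)*u,np.c_[np.cross(B[:,1],-u),B[:,1],-u]
E
python3 - <<'E'
from pr import *
for a in((66,0,.03),(69,0,.006)):print(a,delta(*pose(*a)))
P0,R0=pose(69,0,.006)
for a in((76,6),(84,12),(92,18),(100,24),(107,30),(112,30),(116,30),(119,30),(121,30)):print(a,delta(*pose(*a),dict(tool_pos=P0,tool_rot=R0)))
E
```

```text
17.25 tcp rel hinge along d,y,z 0.13772683399728616 0.000648957275015629 0.07152661082761766 F d,y,z -0.3601229872601072 -0.5699618730739946 0.7251760404538475
(66, 0, 0.03) (array([ 0.052, -0.002, -0.199]), array([0.001, 0.005, 0.002]))
(69, 0, 0.006) (array([ 0.063, -0.002, -0.092]), array([0.001, 0.005, 0.002]))
(76, 6) (array([ 0.032, -0.   ,  0.086]), array([ 0. , -0.2, -0. ]))
(84, 12) (array([ 0.057, -0.   ,  0.165]), array([-0. , -0.4,  0. ]))
(92, 18) (array([0.071, 0.   , 0.246]), array([ 0. , -0.6,  0. ]))
(100, 24) (array([ 0.073, -0.   ,  0.327]), array([ 0. , -0.8,  0. ]))
(107, 30) (array([ 0.068, -0.   ,  0.399]), array([-0., -1., -0.]))
(112, 30) (array([ 0.051, -0.   ,  0.445]), array([-0., -1., -0.]))
(116, 30) (array([0.036, 0.   , 0.481]), array([-0., -1., -0.]))
(119, 30) (array([0.022, 0.   , 0.507]), array([-0., -1., -0.]))
(121, 30) (array([0.012, 0.   , 0.524]), array([-0., -1., -0.]))
```

>>> arm_command(targets=[[-0.015, 0, -0.03, 0, 0, 0, -1], [-0.015, 0, -0.12, 0, 0, 0, -1], [-0.015, 0, -0.2, 0, 0, 0, -1], [0.03, 0, -0.2, 0, 0, 0, -1], [0.063, -0.002, -0.2, 0, 0.005, 0.002, -1], [0.063, -0.002, -0.15, 0, 0.005, 0.002, -1], [0.063, -0.002, -0.092, 0, 0.005, 0.002, -1], [0.063, -0.002, -0.092, 0, 0.005, 0.002, -1], [0.063, -0.002, -0.092, 0, 0.005, 0.002, -1]])

```text
t: 18.15
tool_pos: [0.6861, 0.1419, 0.259]
tool_rot: [[0.98, -0.199, 0.001], [-0.199, -0.98, -0.0], [0.001, -0.0, -1.0]]
wrist_force: [0.5, -0.3, 0.5]
grip_width: -0.0
grip_force: 0.0
```

```bash
python3 - <<'E'
from pr import *
for a in((76,6),(92,18),(107,30),(112,30),):print(a,delta(*pose(*a)))
E
```

```text
18.15 tcp rel hinge along d,y,z 0.15654615559610485 -0.0001325850696040264 0.10058669548910193 F d,y,z 0.5533092865158931 0.20195904519095484 0.47082669558598783
(76, 6) (array([0.033, 0.   , 0.09 ]), array([-0.   , -0.202,  0.001]))
(92, 18) (array([0.072, 0.   , 0.25 ]), array([ 0.   , -0.602,  0.001]))
(107, 30) (array([0.068, 0.   , 0.404]), array([ 0.   , -1.002,  0.001]))
(112, 30) (array([0.052, 0.   , 0.45 ]), array([ 0.   , -1.002,  0.001]))
```

>>> arm_command(targets=[[0.015, 0, 0.045, 0, -0.1, 0, -1], [0.033, 0, 0.09, 0, -0.2, 0, -1], [0.047, 0, 0.13, 0, -0.3, 0, -1], [0.058, 0, 0.17, 0, -0.4, 0, -1], [0.066, 0, 0.21, 0, -0.5, 0, -1], [0.072, 0, 0.25, 0, -0.6, 0, -1], [0.074, 0, 0.29, 0, -0.7, 0, -1], [0.074, 0, 0.33, 0, -0.8, 0, -1], [0.072, 0, 0.37, 0, -0.9, 0, -1], [0.068, 0, 0.404, 0, -1, 0, -1], [0.06, 0, 0.43, 0, -1, 0, -1], [0.052, 0, 0.45, 0, -1, 0, -1], [0.052, 0, 0.45, 0, -1, 0, -1]])

```text
t: 19.45
tool_pos: [0.7014, 0.1389, 0.1238]
tool_rot: [[0.849, -0.199, -0.489], [-0.172, -0.98, 0.099], [-0.499, -0.0, -0.867]]
wrist_force: [0.5, 1.2, -0.1]
grip_width: 0.0001
grip_force: 0.0
```

```bash
python3 - <<'E'
from pr import *
b=read_camera("scene");cv2.imwrite("pics/s8.png",b)
cv2.imwrite("pics/c8.png",cv2.resize(b[140:290,340:480],None,fx=4,fy=4,interpolation=cv2.INTER_CUBIC))
print("F pocket",s["wrist_force"]@B)
for a in((112,30),(115,30),(118,30),(120,30),(121,30)):print(a,delta(*pose(*a)),proj("scene",bar(a[0]))[0])
E
```

```text
19.45 tcp rel hinge along d,y,z 0.17217629353161534 -0.0002405624814359142 -0.03456239744165268 F d,y,z 0.21335137413015887 -1.2540506964682847 -0.1435024854059506
F pocket [-0.2565 -1.2541 -0.0176]
(112, 30) (array([0.001, 0.001, 0.001]), array([ 0.   , -0.004,  0.001])) [400.8817 235.9524]
(115, 30) (array([0.004, 0.001, 0.03 ]), array([ 0.   , -0.004,  0.001])) [400.4135 237.4377]
(118, 30) (array([0.006, 0.001, 0.06 ]), array([ 0.   , -0.004,  0.001])) [399.9289 238.7517]
(120, 30) (array([0.006, 0.001, 0.079]), array([ 0.   , -0.004,  0.001])) [399.5976 239.5319]
(121, 30) (array([0.006, 0.001, 0.089]), array([ 0.   , -0.004,  0.001])) [399.4297 239.8933]
```

View pics/c8.png

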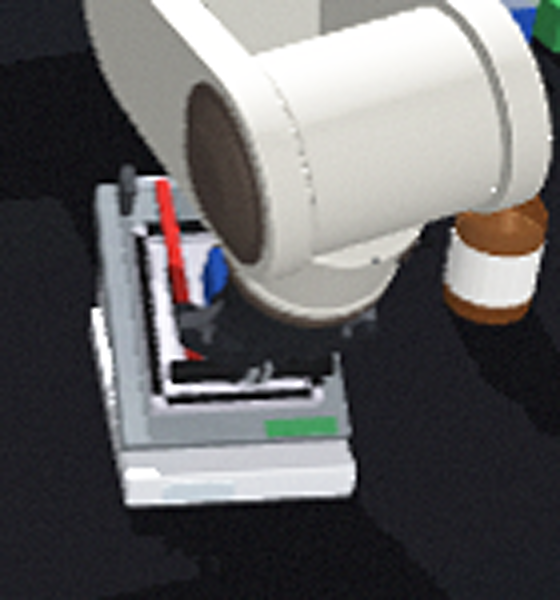

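The bar, at about (250,370) in the crop, has followed down to about 112° under the fingertips, just above the closed position. Now the final press, in small steps.

>>> arm_command(targets=[[0.002, 0, 0.015, 0, 0, 0, -1], [0.004, 0, 0.03, 0, 0, 0, -1], [0.005, 0, 0.045, 0, 0, 0, -1], [0.006, 0, 0.06, 0, 0, 0, -1], [0.006, 0, 0.07, 0, 0, 0, -1], [0.006, 0, 0.07, 0, 0, 0, -1]])

```text
t: 20.1
tool_pos: [0.6926, 0.1406, 0.1041]
tool_rot: [[0.849, -0.199, -0.49], [-0.172, -0.98, 0.099], [-0.5, 0.0, -0.866]]
wrist_force: [0.1, 0.3, 0.3]
grip_width: -0.0001
grip_force: 0.0
```

```bash
python3 -c "
from pr import *
print('F pocket',s['wrist_force']@B,'bar pocket',(s['tool_pos']-.033*B[:,2]-Oc)@B)
print(delta(*pose(120,30)))"
```

```text
20.1 tcp rel hinge along d,y,z 0.1631661315849395 -0.000137348646266512 -0.05430323711013034 F d,y,z 0.05301155984954992 -0.3411553445039685 0.3214795240537956
F pocket [ 0.1148 -0.3412  0.3049] bar pocket [-0.0715 -0.0001  0.0316]
(array([-0.002,  0.   ,  0.005]), array([ 0.001, -0.001,  0.001]))
```

>>> arm_command(targets=[[0, 0, 0.005, 0, 0, 0, -1], [0, 0, 0.01, 0, 0, 0, -1], [0, 0, 0.01, 0, 0, 0, -1]])

```text
t: 20.4
tool_pos: [0.6914, 0.1408, 0.1018]
tool_rot: [[0.849, -0.199, -0.489], [-0.172, -0.98, 0.099], [-0.499, -0.0, -0.867]]
wrist_force: [0.7, -0.4, 0.3]
grip_width: 0.0003
grip_force: 0.1
```

```bash
python3 -c "
from pr import *
print('F pocket',s['wrist_force']@B,'bar pocket',(s['tool_pos']-.033*B[:,2]-Oc)@B)"
```

```text
20.4 tcp rel hinge along d,y,z 0.16199754280394332 -0.0001424544432813135 -0.0565616433251014 F d,y,z 0.7968189712856353 0.22229035862174046 0.2560333505012373
F pocket [-0.562   0.2223  0.6201] bar pocket [-0.0716 -0.0001  0.029 ]
```

>>> arm_command(targets=[[0, 0, 0.005, 0, 0, 0, -1], [0, 0, 0.01, 0, 0, 0, -1], [0, 0, 0.01, 0, 0, 0, -1]])

```text
t: 20.7
tool_pos: [0.6899, 0.1412, 0.0991]
tool_rot: [[0.849, -0.199, -0.489], [-0.172, -0.98, 0.099], [-0.499, -0.0, -0.867]]
wrist_force: [0.3, -0.7, -0.2]
grip_width: -0.0002
grip_force: 0.0
```

```bash
python3 -c "
from pr import *
print('F pocket',s['wrist_force']@B,'bar pocket',(s['tool_pos']-.033*B[:,2]-Oc)@B)"
```

```text
20.7 tcp rel hinge along d,y,z 0.1604088681805358 -0.00014791384994282451 -0.059295630341294425 F d,y,z 0.39343513964402255 0.6257381053233206 -0.2397425015240724
F pocket [-0.4606  0.6257 -0.0109] bar pocket [-0.0716 -0.0001  0.0259]
```

```bash
python3 - <<'E'
from pr import *
b=read_camera("scene");t=read_camera("top");cv2.imwrite("pics/s9.png",b);cv2.imwrite("pics/t9.png",t)
for n,im in(("scene",b),("top",t)):
    hs=cv2.cvtColor(im,cv2.COLOR_BGR2HSV);m=cv2.inRange(hs,(0,150,50),(6,255,255))|cv2.inRange(hs,(174,150,50),(180,255,255))
    for c in cv2.findContours(m,0,1)[0]:
        if cv2.contourArea(c)>8:
            r=cv2.boundingRect(c);sub=m[r[1]:r[1]+r[3],r[0]:r[0]+r[2]]
            print(n,r,[(int(y+r[1]),round(float(np.flatnonzero(sub[y]).mean()+r[0]),1)) for y in range(0,r[3],4) if sub[y].any()])
    for ph in(100,106,112,116,120):
        f=np.radians(ph);print(n,ph,[proj(n,H+k*(np.sin(f)*d+np.cos(f)*Z)+B[:,1]*.037)[0].round(1).tolist() for k in(0.02,.06,.1,.14,.168)])
g=cv2.cvtColor(b,cv2.COLOR_BGR2GRAY)
for x in(386,390,415):print(x,g[224:250,x].tolist())
print("tip px",proj("scene",s["tool_pos"]-.025*B[:,2])[0])
E
```

```text
20.7 tcp rel hinge along d,y,z 0.1604088681805358 -0.00014791384994282451 -0.059295630341294425 F d,y,z 0.39343513964402255 0.6257381053233206 -0.2397425015240724
scene (379, 187, 8, 34) [(187, 379.0), (191, 381.0), (195, 381.5), (199, 382.0), (203, 382.5), (207, 383.0), (211, 383.0), (215, 383.5), (219, 384.0)]
scene 100 [[381.0, 190.4], [382.9, 200.1], [384.9, 210.4], [387.0, 221.1], [388.6, 228.9]]
scene 106 [[380.9, 190.9], [382.7, 201.6], [384.6, 212.9], [386.5, 224.6], [387.9, 233.1]]
scene 112 [[380.9, 191.3], [382.5, 203.0], [384.2, 215.0], [385.9, 227.5], [387.2, 236.5]]
scene 116 [[380.8, 191.6], [382.3, 203.7], [383.9, 216.2], [385.5, 229.2], [386.7, 238.5]]
scene 120 [[380.7, 191.8], [382.2, 204.4], [383.6, 217.3], [385.1, 230.6], [386.2, 240.1]]
top 100 [[269.9, 214.7], [273.3, 201.1], [276.7, 187.7], [280.0, 174.7], [282.3, 165.7]]
top 106 [[269.9, 215.0], [273.4, 202.0], [276.8, 189.3], [280.2, 177.0], [282.5, 168.6]]
top 112 [[269.9, 215.4], [273.4, 203.1], [276.9, 191.3], [280.2, 179.8], [282.5, 172.0]]
top 116 [[269.9, 215.7], [273.4, 204.0], [276.8, 192.7], [280.1, 181.9], [282.4, 174.5]]
top 120 [[269.9, 216.0], [273.4, 204.9], [276.8, 194.3], [280.0, 184.1], [282.2, 177.2]]
386 [78, 82, 79, 43, 42, 35, 39, 25, 51, 71, 73, 21, 19, 23, 31, 24, 8, 192, 187, 154, 143, 144, 144, 144, 147, 146]
390 [84, 73, 70, 75, 78, 83, 84, 36, 33, 32, 149, 40, 23, 29, 26, 20, 58, 186, 184, 148, 144, 145, 145, 142, 148, 146]
415 [176, 98, 67, 48, 34, 36, 34, 33, 33, 38, 42, 28, 35, 30, 16, 96, 179, 174, 147, 144, 135, 126, 123, 125, 125, 117]
tip px [399.8964 239.2355]
```

```bash
python3 - <<'E'
import cv2,numpy as np
for f in("s5","s8","s9"):
    g=cv2.cvtColor(cv2.imread(f"pics/{f}.png"),cv2.COLOR_BGR2GRAY)
    for x in(384,387,392,417,421):print(f,x,g[226:246,x].tolist())
for f in("t5","t9"):
    t=cv2.imread(f"pics/{f}.png")
    g=cv2.cvtColor(t,cv2.COLOR_BGR2GRAY)
    for x in(230,240,250,262):print(f,x,g[160:190,x].tolist())
E
```

```text
s5 384 [217, 219, 219, 218, 217, 218, 219, 217, 215, 218, 219, 226, 139, 24, 13, 201, 185, 166, 149, 144]
s5 387 [219, 216, 217, 217, 219, 217, 216, 215, 212, 216, 216, 226, 110, 21, 6, 188, 189, 157, 143, 145]
s5 392 [138, 138, 189, 218, 220, 217, 215, 217, 215, 217, 217, 237, 83, 14, 77, 187, 188, 150, 150, 146]
s5 417 [17, 21, 15, 18, 17, 65, 67, 65, 61, 118, 189, 94, 63, 121, 181, 174, 146, 146, 136, 122]
s5 421 [187, 191, 188, 189, 190, 193, 190, 168, 147, 126, 161, 147, 141, 167, 147, 147, 146, 148, 132, 148]
s8 384 [203, 222, 224, 230, 46, 17, 35, 28, 22, 1, 249, 247, 152, 35, 8, 199, 189, 161, 145, 140]
s8 387 [27, 51, 72, 50, 18, 27, 36, 27, 15, 55, 221, 226, 106, 20, 8, 188, 184, 154, 143, 146]
s8 392 [35, 35, 35, 34, 26, 26, 35, 25, 15, 111, 222, 235, 82, 16, 77, 182, 187, 149, 145, 145]
s8 417 [33, 35, 36, 41, 32, 31, 26, 18, 61, 105, 162, 75, 62, 112, 178, 175, 145, 144, 135, 125]
s8 421 [36, 32, 33, 30, 25, 24, 21, 16, 132, 111, 145, 150, 146, 154, 146, 147, 150, 150, 130, 124]
s9 384 [83, 36, 34, 28, 21, 135, 188, 188, 213, 78, 23, 28, 31, 22, 10, 201, 188, 161, 145, 1
[... 779 characters left out ...]
 [17, 17, 19, 19, 17, 19, 17, 17, 25, 79, 167, 173, 171, 172, 168, 123, 54, 45, 52, 60, 58, 54, 54, 54, 54, 41, 23, 22, 27, 26]
t9 230 [28, 28, 29, 27, 29, 28, 30, 29, 28, 29, 29, 28, 29, 29, 29, 30, 29, 30, 31, 29, 29, 29, 28, 29, 28, 30, 28, 29, 30, 29]
t9 240 [29, 27, 29, 29, 28, 28, 29, 29, 28, 28, 29, 29, 30, 28, 30, 28, 29, 28, 28, 28, 28, 28, 31, 37, 44, 61, 77, 88, 93, 102]
t9 250 [181, 182, 183, 184, 185, 185, 187, 188, 189, 189, 190, 190, 190, 190, 192, 193, 194, 194, 196, 196, 197, 197, 198, 198, 197, 198, 198, 198, 198, 199]
t9 262 [204, 205, 206, 207, 208, 208, 208, 208, 208, 208, 209, 210, 212, 212, 212, 212, 212, 213, 213, 213, 214, 214, 214, 215, 215, 215, 215, 215, 215, 215]
```

The bar followed by 5 px and is still about 2 px (roughly 10 mm) above its closed position, so there is no hard stop yet. I'll keep pressing in small steps.

>>> arm_command(targets=[[0, 0, 0.006, 0, 0, 0, -1], [0, 0, 0.012, 0, 0, 0, -1], [0, 0, 0.012, 0, 0, 0, -1]])

```text
t: 21.1
tool_pos: [0.6881, 0.1415, 0.0959]
tool_rot: [[0.849, -0.199, -0.489], [-0.172, -0.98, 0.099], [-0.499, -0.0, -0.867]]
wrist_force: [0.9, -0.3, 0.6]
grip_width: 0.0002
grip_force: 0.0
```

>>> arm_command(targets=[[0, 0, 0.006, 0, 0, 0, -1], [0, 0, 0.01, 0, 0, 0, -1], [0, 0, 0.01, 0, 0, 0, -1]])

```text
t: 21.4
tool_pos: [0.6867, 0.1418, 0.0934]
tool_rot: [[0.849, -0.199, -0.489], [-0.172, -0.98, 0.099], [-0.499, -0.0, -0.867]]
wrist_force: [0.0, -0.3, 1.0]
grip_width: -0.0002
grip_force: 0.0
```

```bash
cat > bb.py <<'E'
from pr import *
print('F pocket',s['wrist_force']@B,'bar pocket',(s['tool_pos']-.033*B[:,2]-Oc)@B)
b=read_camera("scene");g=cv2.cvtColor(b,cv2.COLOR_BGR2GRAY)
for x in(384,387,392):print(x,g[228:248,x].tolist())
E
python3 bb.py
```

```text
21.4 tcp rel hinge along d,y,z 0.15713324388211145 -0.00012730778746641684 -0.06496354842899077 F d,y,z 0.10307264272248984 0.29352185164946437 1.0290165116354077
F pocket [0.4252 0.2935 0.9427] bar pocket [-0.0716 -0.0001  0.0193]
384 [40, 33, 29, 21, 125, 179, 190, 198, 69, 22, 24, 28, 27, 10, 192, 169, 144, 148, 144, 147]
387 [57, 33, 34, 35, 35, 35, 70, 77, 27, 18, 27, 28, 19, 28, 189, 157, 143, 142, 145, 146]
392 [48, 35, 38, 35, 34, 34, 33, 35, 31, 20, 28, 29, 21, 72, 189, 149, 144, 145, 145, 143]
```

>>> arm_command(targets=[[0, 0, 0.005, 0, 0, 0, -1], [0, 0, 0.01, 0, 0, 0, -1], [0, 0, 0.01, 0, 0, 0, -1]])

```text
t: 21.75
tool_pos: [0.6852, 0.1421, 0.0908]
tool_rot: [[0.849, -0.199, -0.489], [-0.172, -0.98, 0.099], [-0.499, -0.0, -0.867]]
wrist_force: [-0.4, 1.0, 0.8]
grip_width: -0.0
grip_force: 0.0
```

```bash
python3 bb.py
```

```text
21.75 tcp rel hinge along d,y,z 0.15563953371210915 -0.0001286031405339267 -0.06759487289090903 F d,y,z -0.6129732126316731 -0.8679477529882694 0.7711192090693982
F pocket [ 0.9164 -0.8679  0.3613] bar pocket [-0.0716 -0.0001  0.0163]
384 [53, 37, 36, 29, 50, 172, 180, 179, 169, 36, 20, 25, 26, 18, 93, 164, 146, 145, 145, 146]
387 [65, 39, 33, 35, 32, 32, 52, 77, 48, 20, 26, 28, 27, 14, 140, 157, 143, 144, 144, 143]
392 [36, 43, 36, 38, 35, 38, 31, 36, 32, 26, 32, 30, 18, 11, 191, 150, 150, 145, 143, 148]
```

>>> arm_command(targets=[[0, 0, 0.004, 0, 0, 0, -1], [0, 0, 0.008, 0, 0, 0, -1], [0, 0, 0.008, 0, 0, 0, -1]])

```text
t: 22.1
tool_pos: [0.6841, 0.1423, 0.0887]
tool_rot: [[0.849, -0.199, -0.489], [-0.172, -0.98, 0.099], [-0.499, -0.0, -0.867]]
wrist_force: [0.7, 0.4, -0.2]
grip_width: 0.0001
grip_force: 0.1
```

```bash
python3 bb.py
```

```text
22.1 tcp rel hinge along d,y,z 0.15448038868317535 -0.00012477427702786383 -0.06964695465928075 F d,y,z 0.6263913607857424 -0.5285969201143914 -0.1823887073882467
F pocket [-0.6337 -0.5286  0.1552] bar pocket [-0.0716 -0.0001  0.0139]
384 [68, 41, 36, 34, 23, 130, 174, 179, 225, 50, 17, 29, 28, 23, 50, 166, 146, 146, 145, 147]
387 [69, 50, 34, 31, 33, 29, 39, 84, 67, 27, 23, 25, 27, 15, 95, 158, 146, 147, 145, 146]
392 [32, 35, 35, 39, 36, 36, 34, 37, 39, 30, 27, 26, 28, 13, 113, 150, 145, 144, 146, 147]
```

>>> arm_command(targets=[[0, 0, 0.004, 0, 0, 0, -1], [0, 0, 0.007, 0, 0, 0, -1], [0, 0, 0.007, 0, 0, 0, -1]])

```text
t: 22.45
tool_pos: [0.6831, 0.1425, 0.0869]
tool_rot: [[0.849, -0.199, -0.489], [-0.172, -0.98, 0.099], [-0.499, -0.0, -0.867]]
wrist_force: [0.4, -0.6, -0.3]
grip_width: -0.0
grip_force: 0.1
```

```bash
python3 bb.py
```

```text
22.45 tcp rel hinge along d,y,z 0.1534457239516937 -0.00012553495959922615 -0.07143950024415915 F d,y,z 0.5202149532311152 0.5365312390283974 -0.3191589784079547
F pocket [-0.6101  0.5365 -0.0163] bar pocket [-0.0716 -0.0001  0.0119]
384 [88, 41, 41, 38, 29, 49, 172, 173, 224, 79, 22, 25, 32, 23, 10, 168, 148, 146, 145, 146]
387 [70, 61, 35, 37, 32, 32, 31, 64, 96, 25, 20, 26, 31, 23, 32, 157, 144, 148, 145, 145]
392 [34, 31, 38, 36, 36, 39, 39, 31, 41, 36, 24, 28, 30, 16, 94, 149, 147, 145, 143, 148]
```

>>> arm_command(targets=[[0, 0, 0.004, 0, 0, 0, -1], [0, 0, 0.007, 0, 0, 0, -1], [0, 0, 0.007, 0, 0, 0, -1]])

```text
t: 22.8
tool_pos: [0.6827, 0.1426, 0.0863]
tool_rot: [[0.85, -0.199, -0.487], [-0.173, -0.98, 0.1], [-0.497, -0.001, -0.868]]
wrist_force: [4.6, -0.7, 7.6]
grip_width: -0.0002
grip_force: 4.9
```

```bash
python3 bb.py
```

```text
22.8 tcp rel hinge along d,y,z 0.15304487737377184 -0.00013700383666306014 -0.07211358874759398 F d,y,z 4.682280092404261 -0.24996349653745617 7.568561725064983
F pocket [-0.2707 -0.25    8.8957] bar pocket [-0.0716 -0.0001  0.0111]
384 [87, 40, 37, 38, 32, 52, 172, 177, 224, 83, 18, 25, 23, 25, 10, 168, 145, 143, 147, 147]
387 [69, 60, 29, 31, 34, 33, 31, 64, 95, 50, 28, 30, 26, 25, 11, 157, 145, 146, 144, 146]
392 [35, 31, 37, 39, 34, 36, 36, 33, 37, 29, 26, 32, 27, 20, 71, 151, 148, 146, 145, 144]
```

Hard stop with the bar at rows ~237–242, which is the predicted closed position. One firmer press, then I'll lift off.

>>> arm_command(targets=[[0, 0, 0.004, 0, 0, 0, -1], [0, 0, 0.006, 0, 0, 0, -1], [0, 0, 0.006, 0, 0, 0, -1], [0, 0, 0.006, 0, 0, 0, -1]])

```text
t: 23.25
tool_pos: [0.6825, 0.1426, 0.086]
tool_rot: [[0.852, -0.199, -0.485], [-0.173, -0.98, 0.1], [-0.495, -0.001, -0.869]]
wrist_force: [10.3, -2.4, 18.2]
grip_width: -0.0002
grip_force: 10.9
```

```bash
python3 bb.py
```

```text
23.25 tcp rel hinge along d,y,z 0.15285905015463638 -0.00012132368192009308 -0.0723850337177442 F d,y,z 10.548978672189298 0.2836315550145412 18.176566236702357
F pocket [-0.0474  0.2836 21.0159] bar pocket [-0.0716 -0.0001  0.0107]
384 [80, 37, 40, 35, 32, 47, 177, 175, 224, 114, 26, 22, 31, 24, 13, 168, 148, 147, 145, 148]
387 [72, 59, 45, 36, 33, 30, 33, 62, 95, 47, 23, 29, 28, 24, 13, 156, 148, 146, 141, 144]
392 [32, 29, 38, 37, 39, 40, 38, 32, 37, 33, 24, 25, 28, 20, 49, 146, 151, 144, 145, 148]
```

>>> arm_command(targets=[[0, 0, -0.02, 0, 0, 0, -1], [0, 0, -0.08, 0, 0, 0, -1], [0, 0, -0.2, 0, 0, 0, -1], [0, 0, -0.25, 0, 0, 0, -1], [0, 0.15, -0.25, 0, 0, 0, -1], [0, 0.3, -0.25, 0, 0, 0, -1], [0, 0.45, -0.25, 0, 0, 0, -1], [0, 0.6, -0.25, 0, 0, 0, -1], [0, 0.7, -0.25, 0, 0, 0, -1], [0, 0.7, -0.25, 0, 0, 0, -1], [0, 0.7, -0.25, 0, 0, 0, -1]])

```text
t: 24.4
tool_pos: [0.676, -0.0707, 0.1486]
tool_rot: [[0.849, -0.2, -0.489], [-0.173, -0.98, 0.1], [-0.499, -0.0, -0.867]]
wrist_force: [-0.2, 1.1, -0.4]
grip_width: 0.0001
grip_force: 0.0
```

```bash
python3 bb.py; python3 - <<'E'
from pr import *
b=read_camera("scene");t=read_camera("top");cv2.imwrite("pics/s10.png",b);cv2.imwrite("pics/t10.png",t)
for n,im in(("scene",b),("top",t)):
    hs=cv2.cvtColor(im,cv2.COLOR_BGR2HSV);m=cv2.inRange(hs,(0,150,50),(6,255,255))|cv2.inRange(hs,(174,150,50),(180,255,255))
    for c in cv2.findContours(m,0,1)[0]:
        if cv2.contourArea(c)>8:
            r=cv2.boundingRect(c);sub=m[r[1]:r[1]+r[3],r[0]:r[0]+r[2]]
            print(n,r,[(int(y+r[1]),round(float(np.flatnonzero(sub[y]).mean()+r[0]),1)) for y in range(0,r[3],6) if sub[y].any()])
for th in(0,.04,.08,.15):
    f=2*np.pi/3-th;print(th,[[proj(n,H+B@np.array([0,0,.0015])+.168*(np.sin(f)*d+np.cos(f)*Z)+B[:,1]*k)[0].round(1).tolist() for k in(.037,-.037)] for n in("scene","top")])
g=cv2.cvtColor(b,cv2.COLOR_BGR2GRAY)
for x in(381,390,400,415):print(x,g[228:248,x].tolist())
g=cv2.cvtColor(t,cv2.COLOR_BGR2GRAY)
for x in(252,258,275,282):print("top",x,g[164:190,x].tolist())
E
```

```text
24.4 tcp rel hinge along d,y,z 0.18905128637587043 0.21022582849965418 -0.009747813393314098 F d,y,z -0.42495426674018605 -1.07015039106339 -0.3595921277304746
F pocket [ 0.1882 -1.0702 -0.5239] bar pocket [-0.0716  0.2102  0.0831]
384 [76, 77, 109, 102, 106, 137, 175, 176, 189, 60, 21, 22, 29, 25, 12, 171, 148, 149, 145, 150]
387 [171, 134, 103, 105, 107, 88, 84, 68, 74, 31, 22, 23, 30, 25, 11, 154, 146, 144, 145, 146]
392 [190, 218, 217, 215, 216, 215, 215, 221, 230, 53, 18, 26, 27, 21, 72, 146, 148, 145, 145, 146]
24.45 tcp rel hinge along d,y,z 0.18902408222752637 0.20931819416342853 -0.009792697804113931 F d,y,z -0.5711416346683251 -0.25994775738647374 -0.09483977292014749
scene (379, 185, 9, 53) [(185, 380.0), (191, 380.5), (197, 381.5), (203, 382.0), (209, 383.0), (215, 383.0), (221, 384.0), (227, 385.0), (233, 386.0)]
scene (404, 184, 11, 52) [(184, 405.5), (190, 406.0), (196, 407.0), (202, 408.0), (208, 408.5), (214, 409.0), (220, 410.5), (226, 412.0), (232, 413.0)]
top (269, 177, 15, 43) [(177, 281.0), (183, 280.5), (189, 278.5), (195, 277.0), (201, 275.0), (207, 273.0), (2
[... 621 characters left out ...]
, 146, 142, 142]
400 [134, 219, 213, 216, 200, 181, 158, 187, 124, 28, 26, 30, 25, 15, 118, 147, 150, 148, 150, 146]
415 [150, 155, 132, 124, 128, 118, 121, 115, 57, 33, 32, 28, 18, 77, 149, 148, 137, 124, 127, 125]
top 252 [19, 14, 17, 75, 180, 98, 50, 55, 59, 45, 75, 110, 106, 193, 233, 188, 117, 90, 69, 63, 69, 64, 61, 60, 60, 56]
top 258 [18, 15, 18, 17, 47, 110, 43, 35, 54, 60, 51, 47, 47, 73, 152, 164, 162, 164, 172, 174, 170, 149, 129, 124, 99, 72]
top 275 [17, 17, 20, 17, 18, 17, 19, 62, 134, 49, 19, 23, 21, 21, 26, 28, 43, 96, 154, 147, 145, 146, 146, 147, 148, 147]
top 282 [17, 17, 17, 17, 20, 19, 18, 19, 47, 98, 52, 22, 23, 38, 51, 52, 50, 46, 53, 85, 109, 127, 129, 139, 147, 147]
```

The bar is at row ~239.8, against a predicted 239.9 when closed, and it stopped hard at 21 N. The arm is clear, so I'll hand in.

```bash
python3 -c "
from cell import *
print(close_job())"
```

```text
the job is handed in; nothing more can be done
None
```

I handed the job in with the cassette pushed home against a hard stop, the clamp then closed over it to a hard stop and the arm clear; no verdict was returned, I never measured the clamp angle directly, and I viewed 12 pictures against the limit of 10.

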